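# Put away a returned order and refit the isolator's knob

### The arm

A 7-joint arm with a two-finger parallel gripper is mounted at the origin on the work surface. World frame = base frame: x ahead of the robot, y to its left, z up, the work surface at z = 0. Lengths are in m, angles in rad, forces in N, time in s.
With the tool pointing down it reaches from about 0.4 to 0.85 m from the base axis. Payload 10.4 kg.
Tool frame: the origin (TCP) lies on the centre line of the jaws, within the pads' length; the fingertips stand 22 mm ahead of it and the grasp point (between the pads) lies 3 mm ahead of it; x points along the fingers, y is the direction in which the jaws open and shut, and the axes are right-handed (so a half turn about x gives the same grasp; the last joint's range is limited). The gripper opens to 87 mm and grips with 3 to 60 N. Pads are 19 mm wide; open, the fingers measure 117 mm over their backs; the gripper's body (75 mm by 190 mm) begins 51 mm behind the grasp point.
Start: joints at [1.149, 0.332, -0.065, 1.46, 0.022, 1.35, -0.088], TCP at [0.243, -0.576, 0.245] pointing down, gripper open.
Joint ranges: [-2.6, 2.6], [-0.5, 2.12], [-1.47, 1.34], [0.16, 2.42], [-1.27, 4.41], [0.06, 2.06], [-2.6, 2.6]. Speed limits (rad/s): [2.22, 2.22, 2.79, 2.79, 3.14, 3.14, 3.14].

### API

Orientations are given as a unit quaternion [x, y, z, w].
In Python, from bench import * gives the robot as it stands.
- The arm moves only by the tool arm_command, never from a script. Its argument "targets" is one flat list of numbers, 7 for each row, row after row: the turn, a rotation vector about the tool's x, y, z in units of 45 degrees (1.0 is 45 degrees), then the shift along the tool's x, y, z in units of 25 mm (1.0 is 25 mm), then the opening, from 0 (shut) to 1 (fully open). In form: [wx, wy, wz, tx, ty, tz, fingers, wx, wy, wz, tx, ty, tz, fingers, ...]. A call has 1 to 12 rows; each row shifts and turns the pose as measured when the row begins, along the tool's axes as they then stand; what a row does not reach is not made up. A row lasts 1/12 s, in which the tool goes at most 41.7 mm and 7.16 degrees, less where a joint would pass 70% of its speed; a pose out of reach is approached as far as the arm can. A call with a number of a shift or a turn outside -1 to 1 is refused whole. A call with a gripper value outside its range is refused whole. The fingers move at their own pace and stop on an object; "newtons" is the grip in N (left out, the last holds). Time passes only in rows, so rows that do not move let the fingers close. It gives the time, the measured TCP pose, the force and the opening at its end, in the units of the state.
- read_state(): the state, without advancing time (a new reading comes with each control period).
- camera(name): name is "scene" or "top" or "wrist"; returns the picture (420x560x3 uint8, red, green, blue); there is no depth.
- calibration(name): a dict with "camera_matrix" (3x3 intrinsics, pixels), "R" (3x3) and "t" (3): a world point X has camera coordinates R X + t; the wrist camera has in their place "tool_from_camera" (4x4, takes a point from camera to tool coordinates, whose origin is the TCP and whose axes are the tool frame's). Camera axes: x right, y down, z forward; pixel columns grow to the right and rows downward; lengths in m; the calibration is good to about 2 mm. A picture is of the moment at which its call begins: read the wrist's pose just before it. calibration takes no time and is no camera call.
- close_job(): hands the job in, once; it reports no verdict.
The state is a dict: "time": time; "joint_positions": joint angles; "joint_vel": joint speeds; "joint_torque": joint torques, N m; "ee_pos": TCP position; "eef_rot": TCP orientation; "ft_force": force on the tool from outside, world axes, zero at the start; "torque": the same for the moment, N m; "width": finger opening in m.
Only numpy, scipy, OpenCV 4.12 (cv2) and the standard library are available. Lean on these libraries where they do the work, as an engineer would, in place of code of your own. Each camera call takes 0.05 s, during which the arm holds its last target.

### The job

A returned order lies mixed on the bench: put the two cable glands and the circuit breaker into the stock bin that already holds their kind. Then fit the loose knob to the isolator: turn it so that the flat in its bore matches the flat of the D-shaft, push it fully home against the sprung collar and keep pressing, finishing while you hold it pressed home so that I can tighten its grub screw. Leave the screwdriver, the carton and the roll of tape where they are.

Things in the scene. Friction and masses are not known exactly. Their poses are not given: they have to be found in the camera images.
- gland_a: Grey plastic cable gland, 46 mm tall, standing upright on its round thread (25 mm diameter, 0 to 12 mm up). Above it a six-sided body (12 to 20 mm up) and nut (22 to 37 mm), both 33 mm across flats, 38 across corners, then a dome. About 35 g. Origin: centre of its underside; z up; flats face x and every 60 degrees from it.
- gland_b: The second gland, the same as the first: grey plastic cable gland, 46 mm tall, standing upright on its round thread (25 mm diameter, 0 to 12 mm up). Above it a six-sided body (12 to 20 mm up) and nut (22 to 37 mm), both 33 mm across flats, 38 across corners, then a dome. About 35 g. Origin: centre of its underside; z up; flats face x and every 60 degrees from it.
- breaker: Off-white single-pole circuit breaker, 18 mm thick (y), standing on its back with its black toggle up. Body 82 mm long (x) up to 44 mm high; above it a nose 45 mm long (x), same 18 mm thickness, up to 67 mm; toggle up to 75 mm. About 120 g. Origin: centre of its underside; z up.
- gland_bin: Blue open stock bin, fixed, outside 150 (x) by 130 (y) by 60 mm high, walls and floor 5 mm. Origin: centre of its underside, z up. Holds three glands (fixed) in a row in its +x half, tops 51 mm up. Free: from x = -70 to +30 mm, full width in y; label outside at -x (robot side). The bins differ only in contents and may swap places.
- breaker_bin: Blue open stock bin, fixed, outside 150 (x) by 130 (y) by 60 mm high, walls and floor 5 mm. Origin: centre of its underside, z up. Holds two breakers (fixed) in its +x half, long side along y, tops 80 mm up. Free: from x = -70 to +27 mm, full width in y; label outside at -x (robot side). The bins differ only in contents and may swap places.
- knob: Black knob standing on the bench, 46 mm tall: round skirt 55 mm diameter, 22 mm high (45 mm at its top); on it a grip bar 14 mm thick (y), 50 mm long (x -24 to +26.5), 22 to 46 mm up, sides flat and parallel for x -22 to +18. The bar's pointed end, with a thin white line on top, points along +x. About 60 g. Origin: centre of the underside, on the bore's axis; z up.
- bore (a point): Mouth of the knob's bore: same point and axes as the knob's origin. A D-shaped blind bore goes up into the knob from here: 13 mm diameter, 20 mm deep, its flat 3.4 mm from the axis on the pointer's side (+x).
- isolator: Grey enclosed rotary isolator lying on its back, fixed: box 170 (x) by 130 (y) mm, cover 89 mm high; in the middle a round black bezel, 62 mm diameter, flat top 95 mm above the bench, white marks on its +x and +y sides, and an upright steel D-shaft. The +x end of the box has two black-plugged cable entries. Origin: centre of the underside; z up.
- shaft_tip (a point): Centre of the D-shaft's tip, 18 mm above the bezel, 113 mm above the bench; axes as the isolator's. Shaft: 12 mm diameter, last 1.5 mm chamfered by 1.2 mm (0.8 mm on the flat), flat 3 mm from the axis facing +x, towards the end with the cable entries. It does not turn.
- seat (a point): Point on the shaft's axis level with the bezel's top face: here the knob's underside (its origin) comes to lie when fully home. Axes as the isolator's: the shaft's flat faces +x, so the knob's pointer must point along +x.
- collar (a joint): Travel in m of the sprung steel collar (ring 35 mm diameter round the shaft): 0 up, its top 5 mm above the bezel; 0.005 when the knob's underside has pushed it level with the bezel and rests on the bezel (fully home). The spring pushes back with 2 N at first, 6 N at 5 mm, and lifts the knob again if it is let go.
- screwdriver: Bystander: screwdriver 190 mm long, lying beyond the work. Leave it alone.
- carton: Bystander: small white carton 90 by 120 by 65 mm beyond the work. Leave it alone.
- tape_roll: Bystander: roll of black insulating tape lying flat between the robot and the isolator, 66 mm diameter, 19 mm high. Leave it alone.
Things that resemble listed ones, but are neither listed nor needed, are in the scene too. Several things look just like the breaker: the one meant starts farthest from the robot's base. What is shaped like the knob but orange is not meant.

How it is judged:
By the outcome, as a careful person would: the job done as asked, in the order asked, and still so for the second after the job is handed in, while the arm keeps its last pose, push and grip.
It also fails if it takes over 72 s, if anything falls off the work surface, if the arm or the gripper's body presses on something with over 40 N, if the wrist force passes 120 N, or if a joint passes its speed limit or range.

## Working session

There is one attempt and no reset: what is moved stays moved. The work goes in short steps, Python scripts to look and compute and a tool call to move; the robot and the scene stay as the last step left them, time stands still between calls to the robot, and variables do not carry over. Pictures are saved under pics/ and viewed, and the job is handed in when it is done.

Besides the shell and the picture viewer there is one more tool, called after "Request:" by a JSON object that holds its "op" and its "data", one argument or row to a line. arm_command: Moves the arm, as the interface text tells. Shifts and turns lie within -1 to 1; 1 stands for 25 mm of shift or 45 degrees of turn. Its arguments: {"type":"object","properties":{"targets":{"type":"array","items":{"type":"number","minimum":-1,"maximum":1}},"newtons":{"type":"number"}},"required":["targets"]}

```bash
ls; mkdir -p pics; python3 - <<'E'
from bench import *
import cv2,numpy as np
s=read_state();print(s)
for n in("scene","top","wrist"):
    im=camera(n);cv2.imwrite(f"pics/{n}0.png",im[:,:,::-1]);c=calibration(n);print(n,c)
E
```

```text
pics
{'time': 0.0, 'joint_positions': array([ 1.14944321,  0.33287506, -0.06472075,  1.46095807,  0.02159153,
        1.34993841, -0.08851524]), 'joint_vel': array([ 1.09233920e-04,  2.26274529e-04, -1.94492708e-03, -1.55951526e-04,
       -6.54340056e-04, -1.81503288e-03,  9.18987412e-05]), 'joint_torque': array([-2.03424711e-04, -6.23259473e+01,  2.45830603e-02, -3.89897203e+01,
       -6.11802726e-02,  3.96525313e-02,  1.23721584e-04]), 'ee_pos': array([ 0.24252998, -0.57561454,  0.243744  ]), 'eef_rot': array([-0.69297403, -0.14056641,  0.69322059, -0.13954675]), 'ft_force': array([ 0.34151458, -0.62341674,  0.37072024]), 'torque': array([-0.00236769,  0.0147899 ,  0.00722663]), 'width': 0.08708689145527293}
scene {'camera_matrix': array([[392.52700916,   0.        , 282.68564717],
       [  0.        , 392.52700916, 211.44187562],
       [  0.        ,   0.        ,   1.        ]]), 'R': array([[ 0.50837199,  0.86113484,  0.00216916],
       [ 0.52574219, -0.30837556, -0.79277971],
       [-0.68202131,  0.40416742, -0.60950442]]), 't': array([-0.29685262, -0.22681087,  1.3327730
[... 223 characters left out ...]
.01731878],
       [-0.99061257, -0.00301843, -0.13666612],
       [ 0.13659133,  0.0178991 , -0.99046576]]), 't': array([0.03163942, 0.57664232, 0.81079225])}
wrist {'camera_matrix': array([[332.00532499,   0.        , 277.41377231],
       [  0.        , 332.00532499, 215.62751776],
       [  0.        ,   0.        ,   1.        ]]), 'tool_from_camera': array([[ 5.87388000e-04, -2.89733249e-01,  9.57107256e-01,
        -1.41447824e-01],
       [ 9.99999518e-01,  9.23308346e-04, -3.34209764e-04,
         1.87918157e-04],
       [-7.86873437e-04,  9.57106991e-01,  2.89733652e-01,
        -7.85820251e-02],
       [ 0.00000000e+00,  0.00000000e+00,  0.00000000e+00,
         1.00000000e+00]])}
```

View pics/scene0.png

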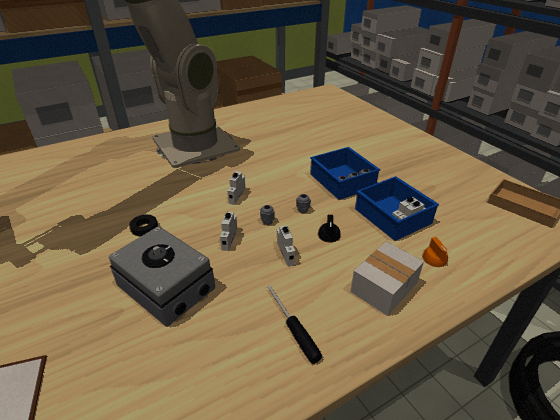

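View pics/top0.png

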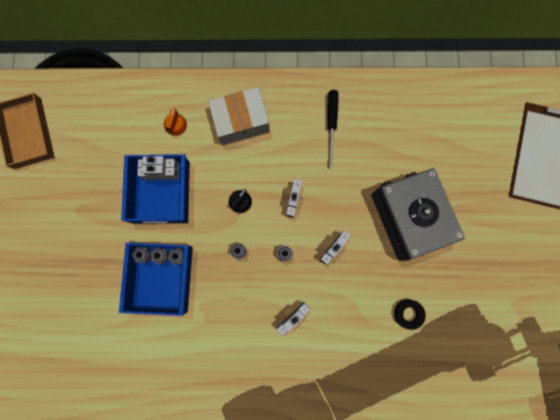

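View pics/wrist0.png

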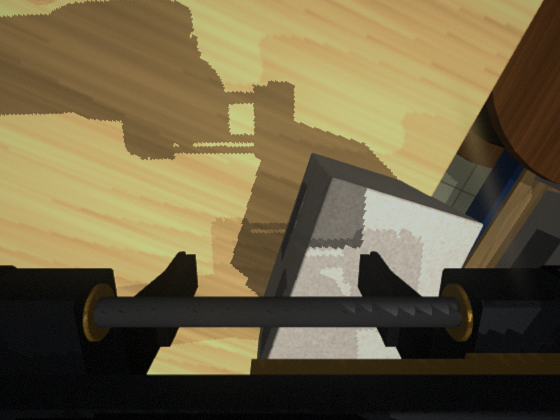

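```bash
cat > h.py <<'E'
from bench import *
import cv2,numpy as np
from scipy.spatial.transform import Rotation as Ro
def back(name,uv,z,pose=None):
    c=calibration(name);K=c["camera_matrix"]
    d=np.linalg.solve(K,np.array([uv[0],uv[1],1.]))
    if name=="wrist":
        T=c["tool_from_camera"];p,q=pose;R=Ro.from_quat(q).as_matrix()
        o=R@T[:3,3]+p; d=R@T[:3,:3]@d
    else:
        R,t=c["R"],c["t"];o=-R.T@t;d=R.T@d
    return o+d*(z-o[2])/d[2]
def proj(name,X,pose=None):
    c=calibration(name);K=c["camera_matrix"];X=np.atleast_2d(X)
    if name=="wrist":
        T=c["tool_from_camera"];p,q=pose;R=Ro.from_quat(q).as_matrix()
        Y=((X-p)@R-T[:3,3])@T[:3,:3]
    else: Y=X@c["R"].T+c["t"]
    y=Y@K.T;return y[:,:2]/y[:,2:]
def crop(src,x0,y0,x1,y1,k,out):
    im=cv2.imread(src) if isinstance(src,str) else src
    cv2.imwrite(out,cv2.resize(im[y0:y1,x0:x1],None,fx=k,fy=k,interpolation=cv2.INTER_CUBIC))
E
python3 - <<'E'
from h import *
for n,uv,z in [("gland",(238,251),.03),("gland",(285,253),.03),("br1",(294,198),.07),("br2",(335,247),.07),("br3",(293,318),.07),("knob",(240,201),.02),("orange",(175,124),.02),("shaft",(424,212),.1),("bin1",(155,190),.06),("bin2",(156,280),.06)]:
    p=back("top",uv,z);print(n,p.round(3),np.hypot(*p[:2]).round(3))
crop("pics/top0.png",220,170,360,275,5.6,"pics/c1.png")
crop("pics/top0.png",360,150,480,270,5,"pics/c2.png")
crop("pics/top0.png",110,140,200,325,3.2,"pics/c3.png")
crop("pics/scene0.png",200,160,350,270,5,"pics/c4.png")
crop("pics/scene0.png",100,210,230,330,5,"pics/c5.png")
E
```

```text
gland [0.492 0.116 0.03 ] 0.506
gland [0.488 0.01  0.03 ] 0.488
br1 [ 0.606 -0.009  0.07 ] 0.606
br2 [ 0.5   -0.096  0.07 ] 0.509
br3 [ 0.352 -0.006  0.07 ] 0.352
knob [0.608 0.114 0.02 ] 0.618
orange [0.793 0.273 0.02 ] 0.839
shaft [ 0.572 -0.277  0.1  ] 0.635
bin1 [0.625 0.299 0.06 ] 0.693
bin2 [0.428 0.288 0.06 ] 0.516
```

View pics/c1.png

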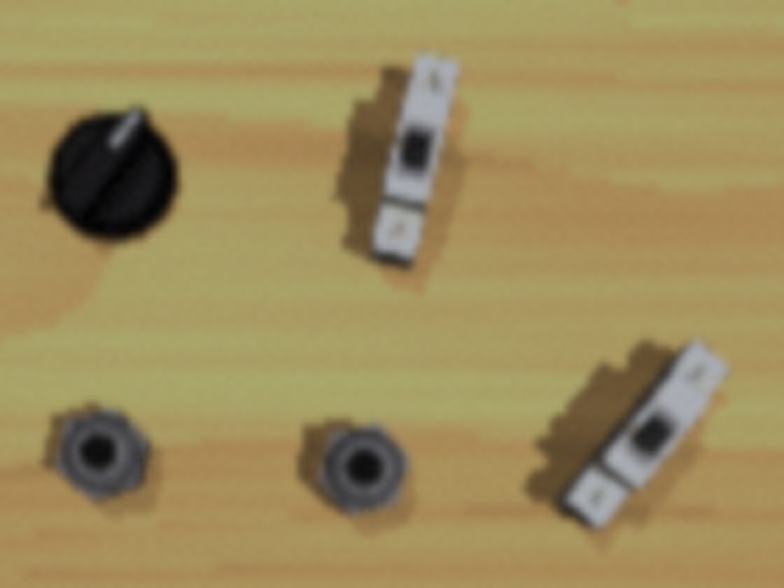

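View pics/c2.png

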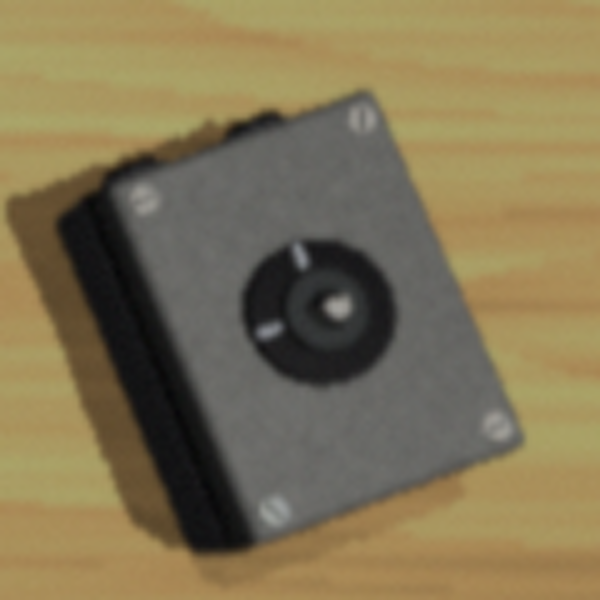

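View pics/c3.png

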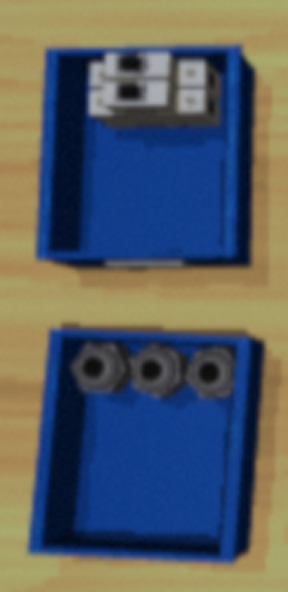

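View pics/c4.png

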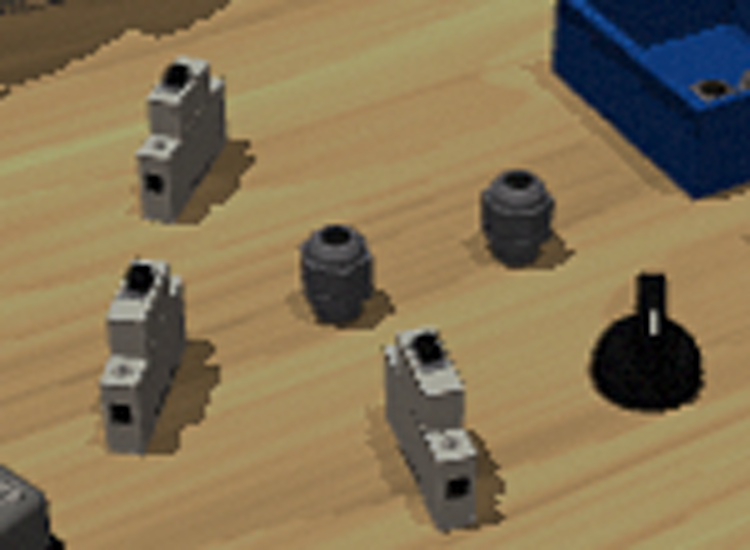

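View pics/c5.png

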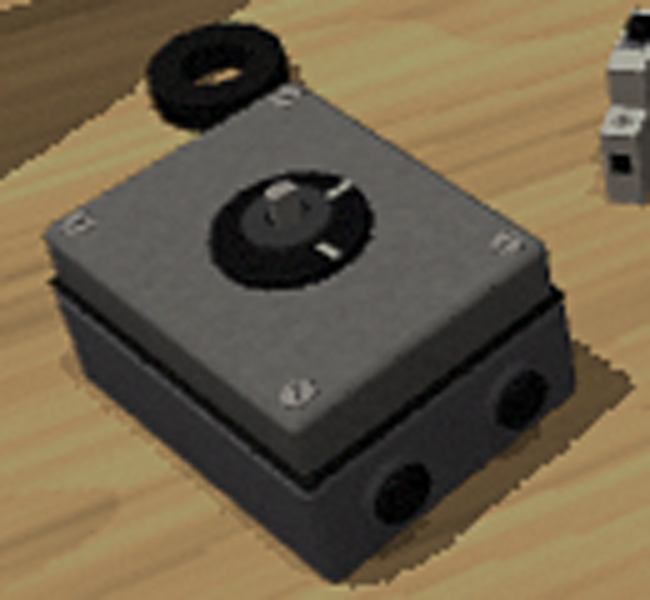

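```bash
cat >> h.py <<'E'
def plan(pos,yaw=None):
    """yaw: world angle of tool y axis (deg), mod 180; prints delta in tool units"""
    s=read_state();R=Ro.from_quat(s["eef_rot"]).as_matrix()
    d=R.T@(np.array(pos)-s["ee_pos"])/.025
    print("t",round(s["time"],2),"ee",s["ee_pos"].round(4),"F",s["ft_force"].round(1),"w",round(s["width"],4),"j1,5,7",s["joint_positions"].round(2))
    cy=np.degrees(np.arctan2(R[1,1],R[0,1]))
    print("yaw now",cy.round(2),"shift units now",d.round(3))
    if yaw is not None:
        for y in (yaw,yaw+180):
            yr=np.radians(y);Y=np.array([np.cos(yr),np.sin(yr),0]);X=np.array([0,0,-1.]);Z=np.cross(X,Y)
            Rd=np.stack([X,Y,Z],1);rv=Ro.from_matrix(R.T@Rd).as_rotvec()
            print(" yaw",y,"turn units",(np.degrees(rv)/45).round(3),"shift after turn",(Rd.T@(np.array(pos)-s["ee_pos"])/.025).round(3))
def snap(out,name="wrist"):
    s=read_state();im=camera(name)[:,:,::-1].copy();cv2.imwrite(out,im)
    np.savez(out[:-4]+".npz",p=s["ee_pos"],q=s["eef_rot"]);return im,(s["ee_pos"],s["eef_rot"])
def pose(f): d=np.load(f);return d["p"],d["q"]
E
python3 - <<'E'
from h import *
s=read_state();print(Ro.from_quat(s["eef_rot"]).as_matrix().round(3))
def c1(x,y):return (220+x/5.6,170+y/5.6)
def c2(x,y):return(360+x/5,150+y/5)
def c3(x,y):return(110+x/3.2,140+y/3.2)
def dr(a,b):d=b-a;return np.degrees(np.arctan2(d[1],d[0])).round(1)
a=back("top",c1(394,248),.044);b=back("top",c1(437,58),.044);print("brk",(a+b)/2,dr(a,b),np.linalg.norm(a-b))
print("knob",back("top",c1(113,177),.012),"dir",dr(back("top",c1(88,205),.046),back("top",c1(139,112),.046)))
print("gA",back("top",c1(98,452),.046),"gB",back("top",c1(364,467),.046))
cs=[back("top",c2(*p),.089) for p in((115,185),(370,92),(522,440),(258,540))]
print("iso",np.mean(cs,0),dr(cs[3],cs[0]),dr(cs[2],cs[1]),dr(cs[0],cs[1])+90)
print("tip",back("top",c2(336,305),.113),"bez",back("top",c2(320,311),.095))
for n,q in(("brkbin",((47,48),(240,48),(250,262),(40,260))),("glbin",((52,331),(262,338),(237,558),(32,550)))):
    w=[back("top",c3(*p),.06) for p in q];print(n,np.mean(w,0),dr(w[3],w[0]),dr(w[2],w[1]),np.round(w,3).tolist())
plan([0.4,0,0.3],90)
E
```

```text
[[-0.     0.388 -0.922]
 [ 0.001 -0.922 -0.388]
 [-1.    -0.001  0.   ]]
brk [ 0.6124129  -0.01004923  0.044     ] -12.6 0.07926592763644191
knob [0.60754003 0.11477743 0.012     ] dir -27.6
gA [0.49218841 0.11498327 0.046     ] gB [0.48683273 0.0104453  0.046     ]
iso [ 0.57259956 -0.27883134  0.089     ] 19.8 20.4 20.299999999999997
tip [ 0.57201954 -0.27822905  0.113     ] bez [ 0.57208705 -0.27843329  0.095     ]
brkbin [0.62990138 0.29967094 0.06      ] 1.6 4.8 [[0.705, 0.372, 0.06], [0.705, 0.236, 0.06], [0.554, 0.223, 0.06], [0.555, 0.368, 0.06]]
glbin [0.43148326 0.28891053 0.06      ] -1.9 -4.5 [[0.506, 0.357, 0.06], [0.502, 0.213, 0.06], [0.357, 0.224, 0.06], [0.361, 0.362, 0.06]]
t 0.15 ee [ 0.2426 -0.5757  0.244 ] F [0.2 0.1 0.6] w 0.0872 j1,5,7 [ 1.15  0.33 -0.06  1.46  0.02  1.35 -0.09]
yaw now -67.15 shift units now [ -2.222 -18.779 -14.744]
 yaw 90 turn units [-3.492e+00 -2.000e-03  0.000e+00] shift after turn [-2.242 23.028  6.297]
 yaw 270 turn units [0.508 0.    0.001] shift after turn [ -2.242 -23.028  -6.297]
```

Request:
{"op": "arm_command", "data": {
  "targets": [0,0,0,-0.3,-0.85,-0.97,1,0,0,0,-0.3,-0.85,-0.97,1,0,0,0,-0.3,-0.85,-0.97,1,0,0,0,-0.3,-0.85,-0.97,1,0,0,0,-0.3,-0.85,-0.97,1,0,0,0,-0.3,-0.85,-0.97,1,0,0,0,-0.3,-0.85,-0.97,1,0,0,0,0,-0.85,-0.97,1,0,0,0,0,-0.85,-0.97,1,0,0,0,0,-0.85,-0.97,1,0,0,0,0,-0.85,-0.97,1,0,0,0,0,-0.85,-0.97,1]
}}

```text
time: 1.15
ee_pos: [0.4132, -0.2179, 0.2946]
eef_rot: [-0.692, -0.137, 0.696, -0.134]
ft_force: [0.6, -0.4, -0.1]
width: 0.0873
```

```bash
python3 -c "
from h import *
plan([.5,-.03,.3],-90)"
```

```text
t 1.15 ee [ 0.4132 -0.2179  0.2946] F [ 0.6 -0.4 -0.1] w 0.0873 j1,5,7 [ 0.78 -0.02 -0.38  1.76 -0.01  1.41 -0.79]
yaw now -67.92 shift units now [-0.217 -5.659 -6.041]
 yaw -90 turn units [0.491 0.008 0.005] shift after turn [-0.215 -7.514 -3.473]
 yaw 90 turn units [-3.509 -0.007  0.011] shift after turn [-0.215  7.514  3.473]
```

Request:
{"op": "arm_command", "data": {
  "targets": [0,0,0,-0.03,-0.94,-1,1,0,0,0,-0.03,-0.94,-1,1,0,0,0,-0.03,-0.94,-1,1,0,0,0,-0.03,-0.94,-1,1,0,0,0,-0.03,-0.94,-1,1,0,0,0,-0.03,-0.94,-1,1,0.15,0,0,0,0,0,1,0.15,0,0,0,0,0,1,0.15,0,0,0,0,0,1,0.04,0,0,0,0,0,1]
}}

```text
time: 1.98
ee_pos: [0.5023, -0.0102, 0.2983]
eef_rot: [-0.704, -0.001, 0.71, 0.003]
ft_force: [0.1, -1.0, -0.0]
width: 0.0872
```

```bash
python3 -c "
from h import *
plan([.5,-.03,.3],-90)
im,p=snap('pics/w1.png')
for n,X in (('brk',[.612,-.01,.044]),('knob',[.6075,.115,.012]),('ga',[.492,.115,.046]),('gb',[.487,.0104,.046]),('tip',[.572,-.278,.113])): print(n,proj('wrist',X,p).round(1))
"
```

```text
t 1.98 ee [ 0.5023 -0.0102  0.2983] F [ 0.1 -1.  -0. ] w 0.0872 j1,5,7 [ 0.51  0.08 -0.6   1.66  0.04  1.42 -1.67]
yaw now -90.15 shift units now [-0.071  0.793  0.09 ]
 yaw -90 turn units [-0.003  0.009  0.007] shift after turn [-0.067  0.793  0.091]
 yaw 90 turn units [ 3.997  0.01  -0.015] shift after turn [-0.067 -0.793 -0.091]
brk [[277.9  84.1]]
knob [[174.5  90.5]]
ga [[175.  190.2]]
gb [[261.2 194.2]]
tip [[562.1 123. ]]
```

View pics/w1.png

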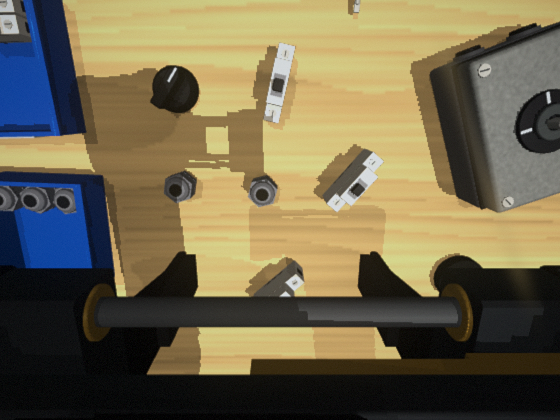

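```bash
python3 -c "
from h import *
crop('pics/w1.png',150,35,310,210,4,'pics/w1c.png')
crop('pics/w1.png',0,165,120,275,5,'pics/w1d.png')
"
```

```text
(no output)
```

View pics/w1c.png

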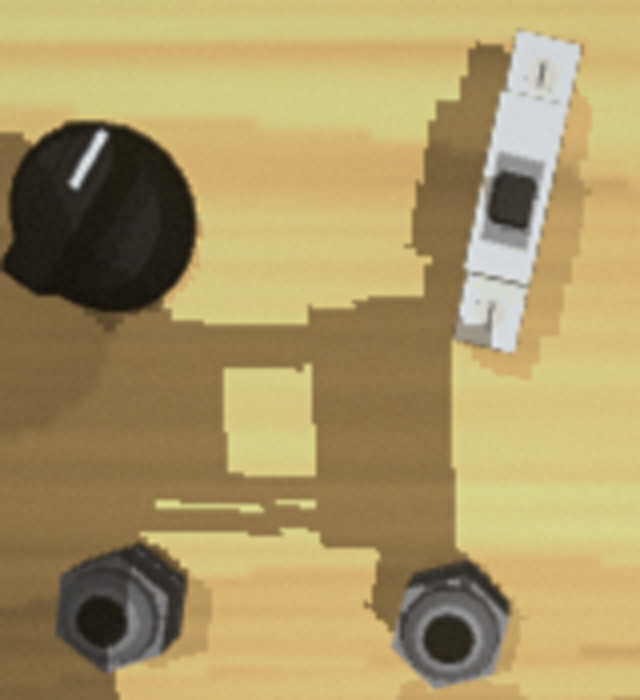

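View pics/w1d.png

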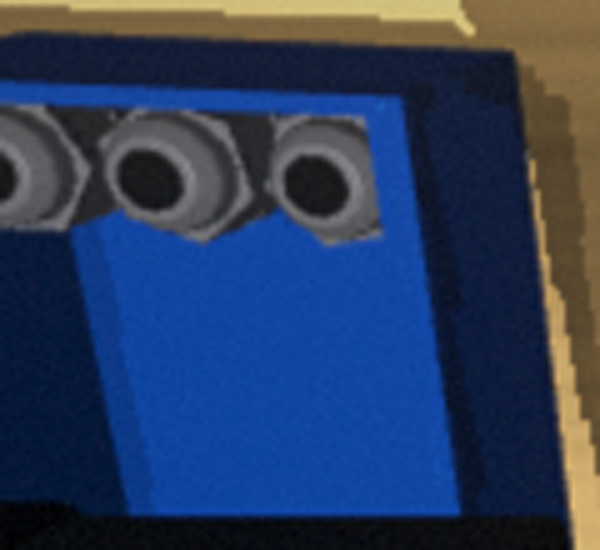

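```bash
python3 -c "
from h import *
p=pose('pics/w1.npz')
c=lambda x,y:(150+x/4,35+y/4)
d=lambda x,y:(x/5,165+y/5)
B=lambda q,z:back('wrist',q,z,p)
def dr(a,b):e=b-a;return np.degrees(np.arctan2(e[1],e[0])).round(1)
q=[B(c(*k),.044) for k in((517,30),(582,47),(512,353),(455,338))]
print('brk',np.mean(q,0),dr(q[3],q[0]),dr(q[2],q[1]))
print('tog',B(c(513,200),.075))
print('knob pointer',dr(B(c(73,186),.046),B(c(103,131),.046)), 'mid', B(c(73,186),.046),B(c(103,131),.046), 'skirt', B(c(103,215),.010))
print('gA',B(c(101,620),.046),'gB',B(c(449,638),.046))
print('glbin rim right top',B(d(515,50),.06),'inner',B(d(402,97),.06) ,B(d(462,515),.005),'fixed glands',[B(d(*k),.051) for k in((316,185),(150,180))])
plan([.492,.115,.20],-98)
"
```

```text
brk [ 0.61184364 -0.01110726  0.044     ] -12.6 -13.4
tog [ 0.60878126 -0.01052405  0.075     ]
knob pointer -34.5 mid [0.61477979 0.11098725 0.046     ] [0.62871589 0.10139806 0.046     ] skirt [0.60957986 0.11393676 0.01      ]
gA [0.49230078 0.1146825  0.046     ] gB [0.48665868 0.00916788 0.046     ]
glbin rim right top [0.51326352 0.19219303 0.06      ] inner [0.50222261 0.2203861  0.06      ] [0.3676747  0.25863066 0.005     ] fixed glands [array([0.47860169, 0.25073615, 0.051     ]), array([0.47986391, 0.29094143, 0.051     ])]
t 2.03 ee [ 0.5022 -0.0101  0.2983] F [0.2 0.4 0.8] w 0.0869 j1,5,7 [ 0.51  0.08 -0.6   1.66  0.04  1.42 -1.67]
yaw now -90.05 shift units now [ 3.961 -4.982  0.384]
 yaw -98 turn units [0.177 0.01  0.006] shift after turn [ 3.932 -4.898  1.101]
 yaw 82 turn units [-3.823 -0.009  0.015] shift after turn [ 3.932  4.898 -1.101]
```

Request:
{"op": "arm_command", "data": {
  "targets": [0.09,0.005,0.003,0.4,0,0,1,0.09,0.005,0.003,0.4,0,0,1,0,0,0,0.8,-0.98,0.22,1,0,0,0,0.8,-0.98,0.22,1,0,0,0,0.8,-0.98,0.22,1,0,0,0,0.8,-0.98,0.22,1,0,0,0,0.8,-0.98,0.22,1,0,0,0,0,0,0,1]
}}

```text
time: 2.7
ee_pos: [0.4927, 0.1165, 0.1736]
eef_rot: [0.706, -0.052, -0.704, -0.051]
ft_force: [-1.3, 0.7, 0.4]
width: 0.0867
```

```bash
python3 -c "
from h import *
plan([.492,.115,.033],-98)
im,p=snap('pics/w2.png')
print(proj('wrist',[[.492,.115,.046],[.492,.115,.037]],p))
"
```

```text
t 2.7 ee [0.4927 0.1165 0.1736] F [-1.3  0.7  0.4] w 0.0867 j1,5,7 [ 0.32  0.19 -0.7   1.83  0.14  1.16 -2.14]
yaw now -98.32 shift units now [5.625 0.055 0.04 ]
 yaw -98 turn units [-0.007 -0.005 -0.002] shift after turn [5.625 0.062 0.02 ]
 yaw 82 turn units [ 3.993e+00 -2.000e-03  7.000e-03] shift after turn [ 5.625 -0.062 -0.02 ]
[[278.2381354  213.65528027]
 [278.20861314 210.753914  ]]
```

View pics/w2.png

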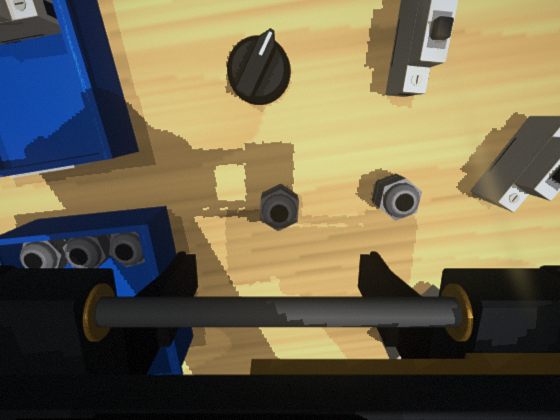

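Request:
{"op": "arm_command", "data": {
  "targets": [0,0,0,1,0.03,0,1,0,0,0,1,0.03,0,1,0,0,0,1,0,0,1,0,0,0,1,0,0,1,0,0,0,1,0,0,1,0,0,0,0.6,0,0,1,0,0,0,0,0,0,0.2,0,0,0,0,0,0,0.2,0,0,0,0,0,0,0.2,0,0,0,0,0,0,0.2],
  "newtons": 20
}}

```text
time: 3.58
ee_pos: [0.5012, 0.1038, 0.0364]
eef_rot: [0.71, -0.053, -0.7, -0.05]
ft_force: [-0.5, -0.8, 0.3]
width: 0.0678
```

```bash
python3 -c "
from h import *
plan([.492,.115,.033],-98)
im,p=snap('pics/w3.png')
"
```

```text
t 3.58 ee [0.5012 0.1038 0.0364] F [-0.5 -0.8  0.3] w 0.0678 j1,5,7 [ 0.26  0.38 -0.64  1.95  0.3   0.89 -2.25]
yaw now -98.37 shift units now [ 0.129 -0.389  0.432]
 yaw -98 turn units [-0.008 -0.019 -0.005] shift after turn [ 0.137 -0.391  0.427]
 yaw 82 turn units [ 3.992 -0.008  0.03 ] shift after turn [ 0.137  0.391 -0.427]
```

View pics/w3.png

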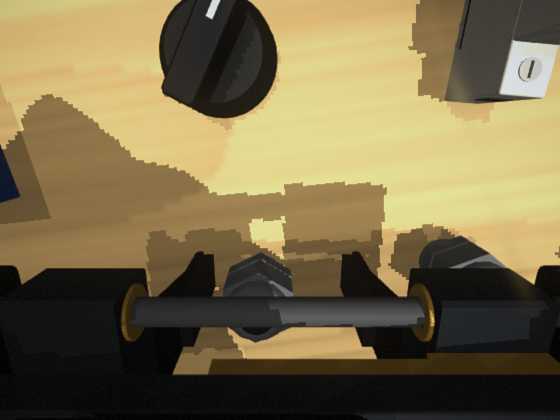

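Request:
{"op": "arm_command", "data": {
  "targets": [0,-0.02,0,0.07,-0.2,0.22,0.78,0,0,0,0.06,-0.2,0.22,0.78,0,0,0,0,0,0,0.2,0,0,0,0,0,0,0.2,0,0,0,0,0,0,0.2,0,0,0,0,0,0,0.2,0,0,0,0,0,0,0.2]
}}

```text
time: 4.22
ee_pos: [0.4927, 0.1174, 0.0361]
eef_rot: [0.706, -0.052, -0.704, -0.05]
ft_force: [0.4, -0.2, 0.6]
width: 0.0423
```

```bash
python3 -c "
from h import *
plan([.492,.115,.033],-98)
"
```

```text
t 4.22 ee [0.4927 0.1174 0.0361] F [ 0.4 -0.2  0.6] w 0.0423 j1,5,7 [ 0.25  0.38 -0.65  1.95  0.3   0.9  -2.27]
yaw now -98.3 shift units now [0.123 0.101 0.015]
 yaw -98 turn units [-0.007 -0.004 -0.004] shift after turn [0.123 0.101 0.015]
 yaw 82 turn units [ 3.993 -0.006  0.006] shift after turn [ 0.123 -0.101 -0.015]
```

Request:
{"op": "arm_command", "data": {
  "targets": [0,0,0,0.12,0.08,0,0.2,0,0,0,0,0,0,0.2,0,0,0,0,0,0,0.2,0,0,0,0,0,0,0.2]
}}

```text
time: 4.55
ee_pos: [0.4926, 0.115, 0.0328]
eef_rot: [0.706, -0.052, -0.704, -0.05]
ft_force: [-0.1, 0.4, 1.5]
width: 0.0334
```

```bash
python3 -c "
from h import *
plan([.389,.299,.16],-94)
"
```

```text
t 4.55 ee [0.4926 0.115  0.0328] F [-0.1  0.4  1.5] w 0.0334 j1,5,7 [ 0.25  0.38 -0.65  1.96  0.3   0.9  -2.27]
yaw now -98.33 shift units now [-5.125 -6.666  5.151]
 yaw -94 turn units [-0.096 -0.004 -0.004] shift after turn [-5.089 -7.051  4.649]
 yaw 86 turn units [ 3.904 -0.006  0.006] shift after turn [-5.089  7.051 -4.649]
```

Request:
{"op": "arm_command", "data": {
  "targets": [0,0,0,-0.8,0,0,0.2,0,0,0,-0.8,0,0,0.2,0,0,0,-0.8,0,0,0.2,0,0,0,-0.8,0,0,0.2,0,0,0,-0.8,0,0,0.2,0,0,0,-0.8,0,0,0.2,0,0,0,-0.3,-0.83,0.64,0.2,0,0,0,-0.1,-0.83,0.64,0.2,0,0,0,0,-0.83,0.64,0.2,0,0,0,0,-0.83,0.64,0.2,0,0,0,0,-0.83,0.64,0.2,0,0,0,0,-0.83,0.64,0.2]
}}

```text
time: 5.55
ee_pos: [0.4149, 0.2507, 0.1676]
eef_rot: [0.705, -0.058, -0.704, -0.054]
ft_force: [-0.6, 1.0, 0.6]
width: 0.0331
```

```bash
python3 -c "
from h import *
plan([.389,.299,.16],-85)
"
```

```text
t 5.55 ee [0.4149 0.2507 0.1676] F [-0.6  1.   0.6] w 0.0331 j1,5,7 [ 0.13  0.16 -0.82  1.88  0.14  1.15 -2.47]
yaw now -99.09 shift units now [ 0.292 -1.745  1.327]
 yaw -85 turn units [-0.313 -0.001 -0.007] shift after turn [ 0.304 -2.014  0.863]
 yaw 95 turn units [ 3.687e+00 -1.000e-02  2.000e-03] shift after turn [ 0.304  2.014 -0.863]
```

Request:
{"op": "arm_command", "data": {
  "targets": [-0.15,0,0,0,0,0,0.2,-0.15,0,0,0,0,0,0.2,-0.15,0,0,0,0,0,0.2,0,0,0,0,0,0,0.2]
}}

```text
time: 5.88
ee_pos: [0.4101, 0.2575, 0.1679]
eef_rot: [0.703, 0.075, -0.703, 0.078]
ft_force: [-0.2, -0.7, 0.7]
width: 0.0332
```

```bash
python3 -c "
from h import *
plan([.389,.299,.16],-80)
im,p=snap('pics/w4.png')
"
```

```text
t 5.88 ee [0.4101 0.2575 0.1679] F [-0.2 -0.7  0.7] w 0.0332 j1,5,7 [ 0.15  0.17 -0.87  1.88  0.15  1.15 -2.12]
yaw now -77.57 shift units now [ 0.31  -1.803  0.466]
 yaw -80 turn units [ 0.054  0.    -0.005] shift after turn [ 0.317 -1.78   0.542]
 yaw 100 turn units [-3.946  0.008  0.   ] shift after turn [ 0.317  1.78  -0.542]
```

View pics/w4.png

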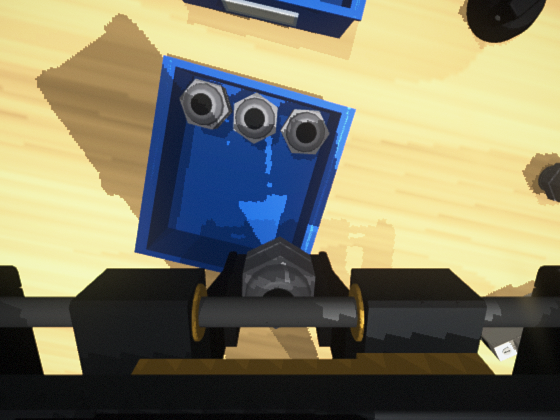

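```bash
python3 -c "
from h import *
p=pose('pics/w4.npz')
a,b,c=[back('wrist',q,.06,p) for q in((165,57),(353,108),(137,252))]
print(a,b,c,'ctr',(b+c)/2,np.linalg.norm(a-b),np.linalg.norm(a-c),np.degrees(np.arctan2(*(a-c)[1::-1])))
ctr=(b+c)/2
th=np.arctan2(*(a-c)[1::-1]);R=np.array([[np.cos(th),-np.sin(th)],[np.sin(th),np.cos(th)]])
for l in((-.043,.008),(0.0,-.008)): print(ctr[:2]+R@np.array(l))
"
```

```text
[0.50754403 0.3571377  0.06      ] [0.50342423 0.22201229 0.06      ] [0.35872514 0.36190903 0.06      ] ctr [0.43107469 0.29196066 0.06      ] 0.13518820575359594 0.1488953537650878 -1.836347254429246
[0.38835313 0.30133448]
[0.43081833 0.28396477]
```

Request:
{"op": "arm_command", "data": {
  "targets": [0,0,0,0,-0.9,0.25,0.2,0,0,0,0,-0.9,0.25,0.2,0,0,0,0.6,0,0,0.2,0,0,0,0.6,0,0,0.2,0,0,0,0.6,0,0,0.2,0,0,0,0.6,0,0,0.2]
}}

```text
time: 6.43
ee_pos: [0.3908, 0.3, 0.1085]
eef_rot: [0.707, 0.061, -0.702, 0.063]
ft_force: [0.5, -0.5, -0.9]
width: 0.0333
```

```bash
python3 -c "
from h import *
plan([.389,.30,.04],-78)
"
```

```text
t 6.43 ee [0.3908 0.3    0.1085] F [ 0.5 -0.5 -0.9] w 0.0333 j1,5,7 [ 0.03  0.28 -0.87  1.93  0.25  1.04 -2.34]
yaw now -79.99 shift units now [ 2.74  -0.022  0.089]
 yaw -78 turn units [-0.044 -0.008 -0.004] shift after turn [ 2.74  -0.015  0.072]
 yaw 102 turn units [ 3.956 -0.006  0.012] shift after turn [ 2.74   0.015 -0.072]
```

Request:
{"op": "arm_command", "data": {
  "targets": [-0.03,0,0,0.6,0,0.02,0.2,-0.03,0,0,0.6,0,0.02,0.2,-0.03,0,0,0.6,0,0.02,0.2,-0.03,0,0,0.6,0,0.02,0.2,0,0,0,0,0,0,0.2]
}}

```text
time: 6.85
ee_pos: [0.3889, 0.2968, 0.0428]
eef_rot: [0.703, 0.085, -0.701, 0.088]
ft_force: [-0.5, -1.0, -0.4]
width: 0.0334
```

```bash
python3 -c "
from h import *
plan([.389,.30,.04],-78)
"
```

```text
t 6.85 ee [0.3889 0.2968 0.0428] F [-0.5 -1.  -0.4] w 0.0334 j1,5,7 [-0.01  0.38 -0.83  1.98  0.36  0.93 -2.35]
yaw now -75.97 shift units now [ 0.113 -0.124 -0.035]
 yaw -78 turn units [ 0.045 -0.003 -0.007] shift after turn [ 0.114 -0.124 -0.031]
 yaw 102 turn units [-3.955  0.011 -0.004] shift after turn [0.114 0.124 0.031]
```

Good; settle and release, then rise.

Request:
{"op": "arm_command", "data": {
  "targets": [0,0,0,0.12,-0.1,0,0.2,0,0,0,0,0,0,0.55,0,0,0,0,0,0,0.55,0,0,0,0,0,0,0.55,0,0,0,-0.7,0,0,0.55,0,0,0,-0.7,0,0,0.55,0,0,0,-0.7,0,0,0.55,0,0,0,-0.8,0,0,1,0,0,0,-0.8,0,0,1,0,0,0,-0.8,0,0,1]
}}

```text
time: 7.68
ee_pos: [0.3877, 0.2998, 0.1587]
eef_rot: [0.703, 0.079, -0.702, 0.083]
ft_force: [0.5, -0.2, -0.4]
width: 0.0608
```

```bash
python3 -c "
from h import *
plan([.487,.010,.16],-102)
plan([.487,.010,.16],72)
im,p=snap('pics/w5.png')
"
```

```text
t 7.68 ee [0.3877 0.2998 0.1587] F [ 0.5 -0.2 -0.4] w 0.0608 j1,5,7 [ 0.08  0.21 -0.91  1.88  0.19  1.14 -2.24]
yaw now -76.87 shift units now [ 0.018 12.191 -1.234]
 yaw -102 turn units [ 0.559 -0.003 -0.007] shift after turn [-0.054 10.513 -6.295]
 yaw 78 turn units [-3.441  0.009 -0.004] shift after turn [ -0.054 -10.513   6.295]
t 7.68 ee [0.3877 0.2998 0.1587] F [ 0.5 -0.2 -0.4] w 0.0608 j1,5,7 [ 0.08  0.21 -0.91  1.88  0.19  1.14 -2.24]
yaw now -76.87 shift units now [ 0.018 12.191 -1.234]
 yaw 72 turn units [-3.308  0.009 -0.005] shift after turn [-0.054 -9.797  7.359]
 yaw 252 turn units [ 0.692 -0.004 -0.007] shift after turn [-0.054  9.797 -7.359]
```

View pics/w5.png

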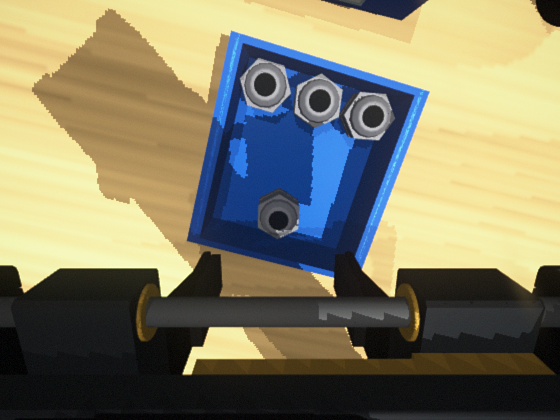

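Request:
{"op": "arm_command", "data": {
  "targets": [0,0,0,0,1,-0.1,1,0,0,0,0,1,-0.1,1,0.15,0,0,0,1,-0.1,1,0.15,0,0,0,1,-0.2,1,0.15,0,0,0,1,-0.3,1,0.12,0,0,0,1,-0.4,1,0,0,0,0,0.95,-0.57,1,0,0,0,0,0.95,-0.57,1,0,0,0,0,0.95,-0.57,1,0,0,0,0,0.95,-0.57,1,0,0,0,0,0.95,-0.57,1,0,0,0,0,0,0,1]
}}

```text
time: 8.73
ee_pos: [0.483, 0.0141, 0.1761]
eef_rot: [0.713, -0.084, -0.691, -0.087]
ft_force: [0.3, -0.5, -0.6]
width: 0.0871
```

```bash
python3 -c "
from h import *
plan([.487,.010,.033],-102)
im,p=snap('pics/w6.png')
print(proj('wrist',[[.4865,.01,.046],[.4865,.01,.037]],p))
"
```

```text
t 8.73 ee [0.483  0.0141 0.1761] F [ 0.3 -0.5 -0.6] w 0.0871 j1,5,7 [ 0.48  0.09 -0.62  1.91  0.07  1.12 -1.99]
yaw now -103.93 shift units now [ 5.726  0.168 -0.026]
 yaw -102 turn units [-0.043 -0.038  0.01 ] shift after turn [ 5.724  0.128 -0.193]
 yaw 78 turn units [3.957 0.015 0.059] shift after turn [ 5.724 -0.128  0.193]
[[281.45680919 211.23013514]
 [281.42685244 208.68032868]]
```

View pics/w6.png

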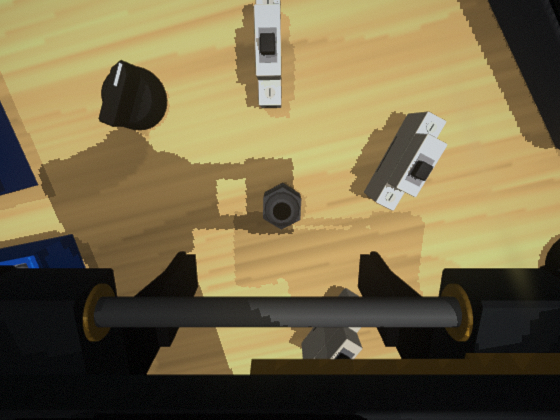

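Request:
{"op": "arm_command", "data": {
  "targets": [-0.04,-0.04,0.01,0,0.13,-0.17,1,0,0,0,0.7,0,0,1,0,0,0,0.7,0,0,1,0,0,0,0.7,0,0,0.8,0,0,0,0.7,0,0,0.8,0,0,0,0.7,0,0,0.6,0,0,0,0.7,0,0,0.6,0,0,0,0.7,0,0,0.6,0,0,0,0,0,0,0.6]
}}

```text
time: 9.53
ee_pos: [0.4888, 0.0209, 0.0552]
eef_rot: [0.707, -0.072, -0.7, -0.074]
ft_force: [-0.1, 0.8, -0.4]
width: 0.0562
```

```bash
python3 -c "
from h import *
plan([.487,.010,.033],-102)
"
```

```text
t 9.53 ee [0.4888 0.0209 0.0552] F [-0.1  0.8 -0.4] w 0.0562 j1,5,7 [ 0.41  0.29 -0.61  1.99  0.21  0.91 -2.08]
yaw now -101.84 shift units now [ 0.885  0.447 -0.01 ]
 yaw -102 turn units [ 0.004 -0.011  0.006] shift after turn [ 0.887  0.443 -0.019]
 yaw 78 turn units [-3.996 -0.009 -0.018] shift after turn [ 0.887 -0.443  0.019]
```

Request:
{"op": "arm_command", "data": {
  "targets": [0,0,0,-0.2,0.22,0,0.75,0,0,0,0,0.22,0,0.75,0,0,0,0.35,0,0,0.75,0,0,0,0.35,0,0,0.75,0,0,0,0.35,0,0,0.75]
}}

```text
time: 9.95
ee_pos: [0.4898, 0.0109, 0.0384]
eef_rot: [0.71, -0.071, -0.697, -0.074]
ft_force: [-0.2, 0.2, -0.3]
width: 0.0653
```

```bash
python3 -c "
from h import *
plan([.487,.010,.033],-102)
"
```

```text
t 9.95 ee [0.4898 0.0109 0.0384] F [-0.2  0.2 -0.3] w 0.0653 j1,5,7 [ 0.42  0.32 -0.59  2.01  0.23  0.86 -2.07]
yaw now -101.78 shift units now [0.214 0.06  0.107]
 yaw -102 turn units [ 0.005 -0.022  0.008] shift after turn [0.216 0.059 0.103]
 yaw 78 turn units [-3.995 -0.012 -0.034] shift after turn [ 0.216 -0.059 -0.103]
```

Request:
{"op": "arm_command", "data": {
  "targets": [0,-0.02,0,0.21,0.06,0.1,0.5,0,0,0,0,0,0,0.2,0,0,0,0,0,0,0.2,0,0,0,0,0,0,0.2,0,0,0,0,0,0,0.2,0,0,0,0,0,0,0.2,0,0,0,0,0,0,0.2,0,0,0,0,0,0,0.2]
}}

```text
time: 10.62
ee_pos: [0.4861, 0.0102, 0.0308]
eef_rot: [-0.703, 0.07, 0.704, 0.075]
ft_force: [-0.2, 0.8, -0.3]
width: 0.0328
```

```bash
python3 -c "
from h import *
plan([.431,.284,.16],-80)
"
```

```text
t 10.62 ee [0.4861 0.0102 0.0308] F [-0.2  0.8 -0.3] w 0.0328 j1,5,7 [ 0.42  0.34 -0.59  2.01  0.23  0.87 -2.07]
yaw now -101.78 shift units now [ -5.092 -10.303   4.408]
 yaw -80 turn units [-0.484  0.002  0.008] shift after turn [ -5.167 -11.168   0.271]
 yaw 100 turn units [ 3.516e+00  1.200e-02 -2.000e-03] shift after turn [-5.167 11.168 -0.271]
```

Request:
{"op": "arm_command", "data": {
  "targets": [0,0,0,-0.9,0,0,0.2,0,0,0,-0.9,0,0,0.2,-0.12,0,0,-0.9,0,0,0.2,-0.12,0,0,-0.9,0,0,0.2,-0.12,0,0,-0.9,0,0,0.2,-0.12,0,0,-0.9,0,0,0.2,0,0,0,0,-1,0.02,0.2,0,0,0,0,-1,0.02,0.2,0,0,0,0,-1,0.02,0.2,0,0,0,0,-1,0.02,0.2,0,0,0,0,-1,0.02,0.2,0,0,0,0,-1,0.02,0.2]
}}

```text
time: 11.62
ee_pos: [0.455, 0.1558, 0.1752]
eef_rot: [0.705, 0.066, -0.703, 0.063]
ft_force: [1.1, -0.7, -0.6]
width: 0.0332
```

```bash
python3 -c "
from h import *
plan([.431,.284,.15],-80)
"
```

```text
t 11.62 ee [0.455  0.1558 0.1752] F [ 1.1 -0.7 -0.6] w 0.0332 j1,5,7 [ 0.34  0.14 -0.81  1.89  0.1   1.16 -1.89]
yaw now -79.52 shift units now [ 1.024 -5.212  0.014]
 yaw -80 turn units [ 0.011 -0.004  0.004] shift after turn [ 1.007 -5.215  0.054]
 yaw 100 turn units [-3.989 -0.006 -0.006] shift after turn [ 1.007  5.215 -0.054]
```

Request:
{"op": "arm_command", "data": {
  "targets": [0,0,0,0.1,-1,0.02,0.2,0,0,0,0.1,-1,0.02,0.2,0,0,0,0.1,-1,0.02,0.2,0,0,0,0.1,-1,0.02,0.2,0,0,0,0.1,-1,0.02,0.2,0,0,0,0.6,-0.2,0,0.2,0,0,0,0.6,0,0,0.2,0,0,0,0.6,0,0,0.2]
}}

```text
time: 12.28
ee_pos: [0.4259, 0.298, 0.1212]
eef_rot: [0.708, 0.07, -0.7, 0.065]
ft_force: [0.8, -0.3, -0.5]
width: 0.0331
```

```bash
python3 -c "
from h import *
plan([.431,.284,.038],-80)
"
```

```text
t 12.28 ee [0.4259 0.298  0.1212] F [ 0.8 -0.3 -0.5] w 0.0331 j1,5,7 [ 0.06  0.32 -0.86  1.86  0.28  1.07 -2.29]
yaw now -79.06 shift units now [ 3.323  0.612 -0.049]
 yaw -80 turn units [ 0.021 -0.016  0.009] shift after turn [ 3.327  0.588 -0.101]
 yaw 100 turn units [-3.979 -0.014 -0.025] shift after turn [ 3.327 -0.588  0.101]
```

Request:
{"op": "arm_command", "data": {
  "targets": [0,-0.015,0,0,0.3,-0.05,0.2,0,0,0,0,0.3,-0.05,0.2,0,0,0,0.5,0,0,0.2,0,0,0,0.5,0,0,0.2,0,0,0,0.5,0,0,0.2,0,0,0,0.5,0,0,0.2,0,0,0,0.5,0,0,0.2,0,0,0,0,0,0,0.2]
}}

```text
time: 12.95
ee_pos: [0.4318, 0.2806, 0.052]
eef_rot: [-0.703, -0.068, 0.705, -0.065]
ft_force: [-0.4, -0.2, 0.1]
width: 0.0332
```

```bash
python3 -c "
from h import *
plan([.431,.284,.038],-80)
"
```

```text
t 12.95 ee [0.4318 0.2806 0.052 ] F [-0.4 -0.2  0.1] w 0.0332 j1,5,7 [ 0.04  0.42 -0.81  1.92  0.36  0.96 -2.32]
yaw now -79.19 shift units now [ 0.562 -0.137  0.006]
 yaw -80 turn units [0.018 0.002 0.007] shift after turn [ 0.562 -0.14   0.009]
 yaw 100 turn units [-3.982e+00 -1.000e-02  3.000e-03] shift after turn [ 0.562  0.14  -0.009]
```

Request:
{"op": "arm_command", "data": {
  "targets": [0,0,0,0.28,-0.05,0,0.2,0,0,0,0.28,0,0,0.2,0,0,0,0,0,0,0.2,0,0,0,0,0,0,0.52,0,0,0,0,0,0,0.52,0,0,0,0,0,0,0.52,0,0,0,-0.7,0,0,0.52,0,0,0,-0.7,0,0,0.52,0,0,0,-0.7,0,0,0.52,0,0,0,-0.8,0,0,1,0,0,0,-0.8,0,0,1,0,0,0,-0.8,0,0,1]
}}

```text
time: 13.95
ee_pos: [0.4298, 0.2818, 0.1518]
eef_rot: [-0.702, -0.069, 0.706, -0.066]
ft_force: [-0.1, 0.6, -0.6]
width: 0.0581
```

```bash
python3 -c "
from h import *
plan([.610,-.011,.17],-103)
im,p=snap('pics/w7.png')
"
```

```text
t 13.95 ee [0.4298 0.2818 0.1518] F [-0.1  0.6 -0.6] w 0.0581 j1,5,7 [ 0.11  0.28 -0.88  1.83  0.23  1.15 -2.22]
yaw now -79.04 shift units now [-0.822 12.865 -4.844]
 yaw -103 turn units [0.533 0.009 0.005] shift after turn [-0.729  9.79  -9.658]
 yaw 77 turn units [-3.467 -0.007  0.012] shift after turn [-0.729 -9.79   9.658]
```

View pics/w7.png

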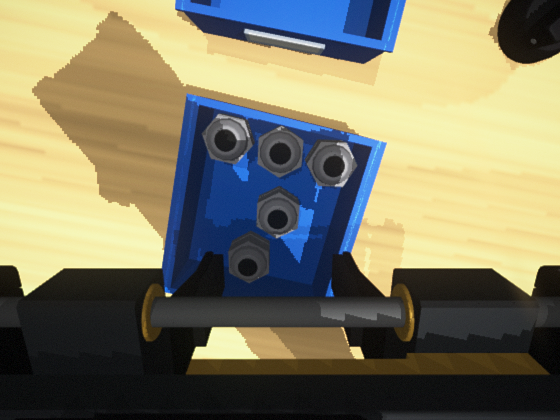

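Request:
{"op": "arm_command", "data": {
  "targets": [0.14,0,0,-0.1,0.8,-0.5,1,0.14,0,0,-0.1,0.8,-0.6,1,0.14,0,0,-0.1,0.8,-0.7,1,0.11,0,0,-0.1,0.8,-0.7,1,0,0,0,-0.1,0.9,-0.8,1,0,0,0,-0.1,0.9,-0.8,1,0,0,0,0,0.9,-0.8,1,0,0,0,0,0.9,-0.8,1,0,0,0,0,0.9,-0.8,1,0,0,0,0,0.9,-0.8,1,0,0,0,0,0,0,1]
}}

```text
time: 14.92
ee_pos: [0.5887, 0.037, 0.1791]
eef_rot: [0.707, -0.081, -0.697, -0.088]
ft_force: [0.1, -1.8, -0.3]
width: 0.087
```

```bash
python3 -c "
from h import *
plan([.611,-.0106,.17],-103)
"
```

```text
t 14.92 ee [0.5887 0.037  0.1791] F [ 0.1 -1.8 -0.3] w 0.087 j1,5,7 [ 0.39  0.36 -0.65  1.63  0.22  1.21 -2.11]
yaw now -103.7 shift units now [ 0.361  1.644 -1.314]
 yaw -103 turn units [-0.016 -0.017  0.015] shift after turn [ 0.362  1.656 -1.298]
 yaw 77 turn units [3.984 0.023 0.027] shift after turn [ 0.362 -1.656  1.298]
```

Request:
{"op": "arm_command", "data": {
  "targets": [-0.01,-0.015,0.015,0,0.8,-0.65,1,0,0,0,0,0.8,-0.65,1,0,0,0,0,0,0,1]
}}

```text
time: 15.17
ee_pos: [0.6124, -0.0125, 0.18]
eef_rot: [0.703, -0.082, -0.701, -0.082]
ft_force: [0.3, -1.0, -0.5]
width: 0.0872
```

```bash
python3 -c "
from h import *
plan([.611,-.0106,.045],-103)
im,p=snap('pics/w8.png')
print(proj('wrist',[[.611,-.0106,.075],[.611,-.0106,.067]],p))
"
```

```text
t 15.17 ee [ 0.6124 -0.0125  0.18  ] F [ 0.3 -1.  -0.5] w 0.0872 j1,5,7 [ 0.43  0.41 -0.62  1.56  0.25  1.25 -2.03]
yaw now -103.33 shift units now [ 5.4   -0.063  0.092]
 yaw -103 turn units [-0.007 -0.004 -0.001] shift after turn [ 5.401 -0.06   0.073]
 yaw 77 turn units [ 3.993e+00 -1.000e-03  7.000e-03] shift after turn [ 5.401  0.06  -0.073]
[[274.39580441 223.47949683]
 [274.48293416 220.40080795]]
```

View pics/w8.png

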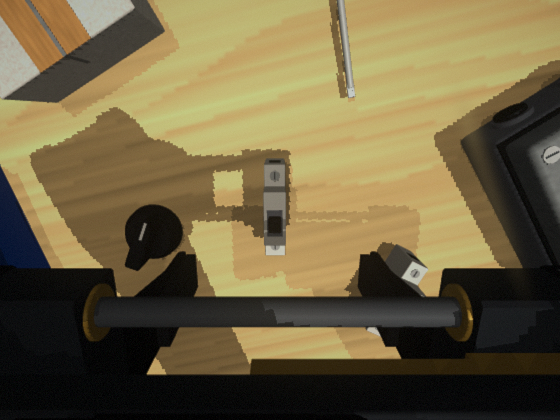

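Request:
{"op": "arm_command", "data": {
  "targets": [0,0,0,0.6,-0.03,0,0.6,0,0,0,0.6,-0.03,0,0.6,0,0,0,0.6,0,0,0.6,0,0,0,0.6,0,0,0.6,0,0,0,0,0,0,0.6]
}}

```text
time: 15.63
ee_pos: [0.6124, -0.0035, 0.1205]
eef_rot: [0.705, -0.08, -0.7, -0.082]
ft_force: [-1.6, 0.1, 0.6]
width: 0.0617
```

```bash
python3 -c "
from h import *
plan([.611,-.0106,.045],-103)
"
```

```text
t 15.63 ee [ 0.6124 -0.0035  0.1205] F [-1.6  0.1  0.6] w 0.0617 j1,5,7 [ 0.41  0.47 -0.61  1.62  0.28  1.14 -2.07]
yaw now -103.11 shift units now [3.019 0.299 0.012]
 yaw -103 turn units [-0.002 -0.009  0.005] shift after turn [ 3.02   0.288 -0.009]
 yaw 77 turn units [3.998 0.007 0.014] shift after turn [ 3.02  -0.288  0.009]
```

Request:
{"op": "arm_command", "data": {
  "targets": [0,0,0,0.1,0.3,0,0.6,0,0,0,0.58,0.09,0,0.6,0,0,0,0.58,0.09,0,0.6,0,0,0,0.58,0.09,0,0.6,0,0,0,0.58,0.09,0,0.6,0,0,0,0.4,0.06,0,0.6,0,0,0,0,0,0,0.6]
}}

```text
time: 16.22
ee_pos: [0.6101, -0.0201, 0.0514]
eef_rot: [0.708, -0.078, -0.698, -0.081]
ft_force: [-0.3, -0.1, -0.1]
width: 0.0523
```

```bash
python3 -c "
from h import *
plan([.611,-.0106,.045],-103)
"
```

```text
t 16.22 ee [ 0.6101 -0.0201  0.0514] F [-0.3 -0.1 -0.1] w 0.0523 j1,5,7 [ 0.41  0.54 -0.58  1.68  0.33  1.01 -2.07]
yaw now -102.93 shift units now [ 0.257 -0.378  0.052]
 yaw -103 turn units [ 0.002 -0.017  0.007] shift after turn [ 0.256 -0.379  0.049]
 yaw 77 turn units [-3.998 -0.011 -0.027] shift after turn [ 0.256  0.379 -0.049]
```

Request:
{"op": "arm_command", "data": {
  "targets": [0,-0.015,0,0.13,-0.19,0.02,0.6,0,0,0,0.12,-0.19,0.02,0.5,0,0,0,0,0,0,0.4,0,0,0,0,0,0,0.1,0,0,0,0,0,0,0.1,0,0,0,0,0,0,0.1,0,0,0,0,0,0,0.1,0,0,0,0,0,0,0.1,0,0,0,0,0,0,0.1],
  "newtons": 30
}}

```text
time: 16.97
ee_pos: [0.6133, -0.0085, 0.0482]
eef_rot: [0.705, -0.077, -0.701, -0.081]
ft_force: [0.7, -0.3, -0.4]
width: 0.0179
```

```bash
python3 -c "
from h import *
plan([.60,.3,.18],3)
"
```

```text
t 16.97 ee [ 0.6133 -0.0085  0.0482] F [ 0.7 -0.3 -0.4] w 0.0179 j1,5,7 [ 0.39  0.55 -0.58  1.67  0.34  1.01 -2.09]
yaw now -102.87 shift units now [ -5.209 -11.947   3.244]
 yaw 3 turn units [-2.353 -0.012  0.   ] shift after turn [ -5.272   0.113 -12.352]
 yaw 183 turn units [1.647 0.    0.011] shift after turn [-5.272 -0.113 12.352]
```

Request:
{"op": "arm_command", "data": {
  "targets": [0,0,0,-0.9,0,0,0.1,0,0,0,-0.9,0,0,0.1,-0.15,0,0,-0.9,0,0,0.1,-0.15,0,0,-0.9,0,0,0.1,-0.15,0,0,-0.9,0,0,0.1,-0.15,0,0,-0.9,0,0,0.1,-0.15,0,0,0,-0.93,-0.36,0.1,-0.15,0,0,0,-0.88,-0.47,0.1,-0.15,0,0,0,-0.82,-0.57,0.1,-0.15,0,0,0,-0.75,-0.66,0.1,-0.15,0,0,0,-0.67,-0.74,0.1,-0.15,0,0,0,-0.57,-0.82,0.1]
}}

```text
time: 17.97
ee_pos: [0.6274, 0.1342, 0.1895]
eef_rot: [0.624, 0.335, -0.621, 0.336]
ft_force: [0.7, 0.3, -1.5]
width: 0.0178
```

```bash
python3 -c "
from h import *
plan([.61,.3,.18],3)
im,p=snap('pics/w9.png')
"
```

```text
t 17.97 ee [0.6274 0.1342 0.1895] F [ 0.7  0.3 -1.5] w 0.0178 j1,5,7 [ 0.33  0.54 -0.86  1.45  0.41  1.33 -1.14]
yaw now -33.35 shift units now [ 0.373 -4.229 -5.156]
 yaw 3 turn units [-0.808 -0.001 -0.006] shift after turn [ 0.381 -0.349 -6.659]
 yaw 183 turn units [ 3.192e+00 -7.000e-03  1.000e-03] shift after turn [0.381 0.349 6.659]
```

View pics/w9.png

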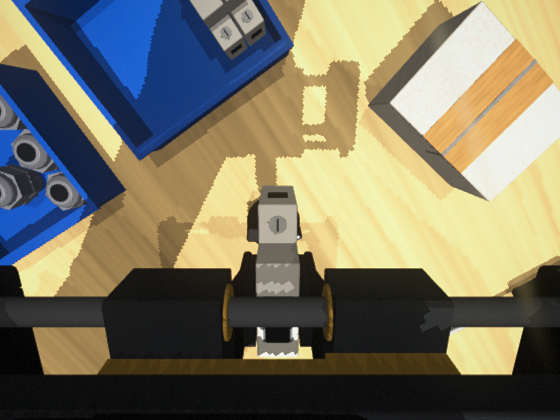

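Request:
{"op": "arm_command", "data": {
  "targets": [-0.15,0,0,0,-0.55,-0.84,0.1,-0.15,0,0,0,-0.45,-0.9,0.1,-0.15,0,0,0,-0.34,-0.94,0.1,-0.15,0,0,0,-0.22,-0.97,0.1,-0.15,0,0,0,-0.1,-1,0.1,-0.05,0,0,0,0,-0.9,0.1,0,0,0,0,0,0,0.1]
}}

```text
time: 18.6
ee_pos: [0.6241, 0.2944, 0.1882]
eef_rot: [0.482, 0.519, -0.48, 0.519]
ft_force: [0.2, 1.2, -1.1]
width: 0.0177
```

```bash
python3 -c "
from h import *
plan([.61,.3,.18],3)
im,p=snap('pics/w10.png')
"
```

```text
t 18.6 ee [0.6241 0.2944 0.1882] F [ 0.2  1.2 -1.1] w 0.0177 j1,5,7 [ 0.09  0.69 -0.96  1.3   0.56  1.42 -0.75]
yaw now 4.35 shift units now [ 0.327 -0.544 -0.265]
 yaw 3 turn units [ 0.03  -0.002 -0.002] shift after turn [ 0.328 -0.55  -0.252]
 yaw 183 turn units [-3.97e+00  3.00e-03 -4.00e-03] shift after turn [0.328 0.55  0.252]
```

View pics/w10.png

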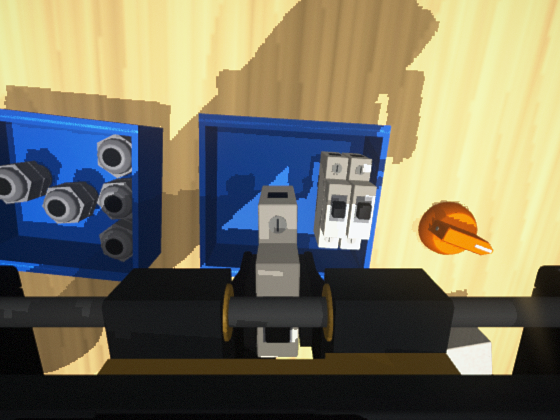

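```bash
python3 -c "
from h import *
p=pose('pics/w10.npz')
a,b=[back('wrist',q,.06,p) for q in((200,114),(390,126))]
print(a,b,np.linalg.norm(a-b))
u=(b-a)/np.linalg.norm(b-a);n=np.array([u[1],-u[0],0])
c=(a+b)/2+n*.065;print('ctr',c,np.degrees(np.arctan2(u[1],u[0])))
print('fixed brk',[back('wrist',q,.08,p) for q in((339,208),(364,212))])
t=c-u*.020;print('target',t)
plan([t[0],t[1],.055],np.degrees(np.arctan2(u[1],u[0])))
"
```

```text
[0.55711269 0.36993895 0.06      ] [0.70590564 0.37233336 0.06      ] 0.14881221912614742
ctr [0.63255502 0.30614457 0.06      ] 0.9219372364173283
fixed brk [array([0.67033208, 0.30817589, 0.08      ]), array([0.69028858, 0.30644001, 0.08      ])]
target [0.61255761 0.30582276 0.06      ]
t 18.65 ee [0.6248 0.2922 0.1881] F [-0.2  0.1 -1.2] w 0.0176 j1,5,7 [ 0.1   0.69 -0.96  1.3   0.56  1.42 -0.75]
yaw now 4.16 shift units now [ 5.321 -0.457 -0.576]
 yaw 0.9219372364173283 turn units [ 0.072 -0.001 -0.002] shift after turn [ 5.322 -0.48  -0.552]
 yaw 180.92193723641734 turn units [-3.928e+00  3.000e-03 -1.000e-03] shift after turn [5.322 0.48  0.552]
```

Request:
{"op": "arm_command", "data": {
  "targets": [0.05,0,0,0,-0.27,-0.23,0.1,0,0,0,0.3,-0.25,-0.22,0.1,0,0,0,0.55,0,0,0.1,0,0,0,0.55,0,0,0.1,0,0,0,0.55,0,0,0.1,0,0,0,0,0,0,0.1]
}}

```text
time: 19.15
ee_pos: [0.6125, 0.2975, 0.1328]
eef_rot: [0.493, 0.505, -0.494, 0.508]
ft_force: [0.3, -0.8, -1.5]
width: 0.0175
```

```bash
python3 -c "
from h import *
plan([.612,.303,.055],1.5)
"
```

```text
t 19.15 ee [0.6125 0.2975 0.1328] F [ 0.3 -0.8 -1.5] w 0.0175 j1,5,7 [ 0.09  0.71 -0.93  1.39  0.58  1.32 -0.84]
yaw now 1.46 shift units now [ 3.112 -0.019 -0.234]
 yaw 1.5 turn units [-0.001  0.005 -0.002] shift after turn [ 3.112 -0.013 -0.222]
 yaw 181.5 turn units [ 3.999 -0.004 -0.007] shift after turn [3.112 0.013 0.222]
```

Request:
{"op": "arm_command", "data": {
  "targets": [0,0,0,0.5,0,-0.15,0.1,0,0,0,0.5,0,-0.05,0.1,0,0,0,0.5,0,-0.04,0.1,0,0,0,0.5,0,-0.04,0.1,0,0,0,0.5,0,-0.04,0.1,0,0,0,0,0,0,0.1]
}}

```text
time: 19.65
ee_pos: [0.6128, 0.3035, 0.0611]
eef_rot: [0.493, 0.505, -0.496, 0.507]
ft_force: [-0.5, -0.9, -2.0]
width: 0.018
```

```bash
python3 -c "
from h import *
plan([.612,.303,.055],1.5)
"
```

```text
t 19.65 ee [0.6128 0.3035 0.0611] F [-0.5 -0.9 -2. ] w 0.018 j1,5,7 [ 0.06  0.79 -0.89  1.43  0.63  1.22 -0.88]
yaw now 1.35 shift units now [ 0.246 -0.032  0.017]
 yaw 1.5 turn units [-0.003  0.007  0.001] shift after turn [ 0.246 -0.032  0.018]
 yaw 181.5 turn units [ 3.997e+00  1.000e-03 -1.100e-02] shift after turn [ 0.246  0.032 -0.018]
```

Request:
{"op": "arm_command", "data": {
  "targets": [0,0,0,0.26,0,0,0.1,0,0,0,0,0,0,0.1,0,0,0,0,0,0,0.42,0,0,0,0,0,0,0.42,0,0,0,0,0,0,0.42,0,0,0,0,0,0,0.42,0,0,0,-0.5,0,0,0.42,0,0,0,-0.7,0,0,0.42,0,0,0,-0.7,0,0,0.42,0,0,0,-0.8,0,0,0.42,0,0,0,-0.8,0,0,0.5,0,0,0,-0.8,0,0,0.8]
}}

```text
time: 20.65
ee_pos: [0.612, 0.3042, 0.169]
eef_rot: [0.492, 0.505, -0.496, 0.507]
ft_force: [0.5, -0.0, 0.5]
width: 0.0436
```

```bash
python3 -c "
from h import *
plan([.609,.114,.19],-124.5)
im,p=snap('pics/w11.png')
im,p=snap('pics/t2.png','top')
"
```

```text
t 20.65 ee [0.612  0.3042 0.169 ] F [ 0.5 -0.   0.5] w 0.0436 j1,5,7 [ 0.07  0.69 -0.95  1.34  0.56  1.39 -0.83]
yaw now 1.41 shift units now [-0.802 -0.308  7.607]
 yaw -124.5 turn units [ 2.798  0.006 -0.006] shift after turn [-0.841  6.338 -4.211]
 yaw 55.5 turn units [-1.202  0.005  0.005] shift after turn [-0.841 -6.338  4.211]
```

View pics/w11.png

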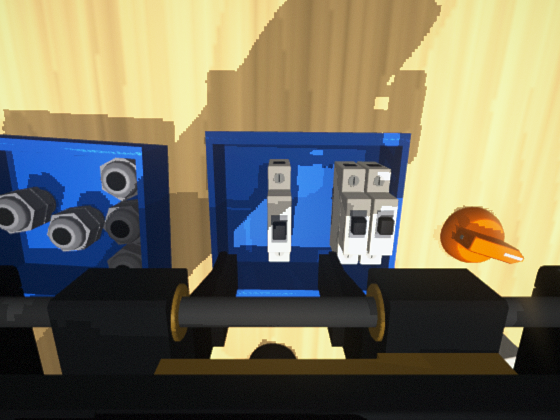

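View pics/t2.png

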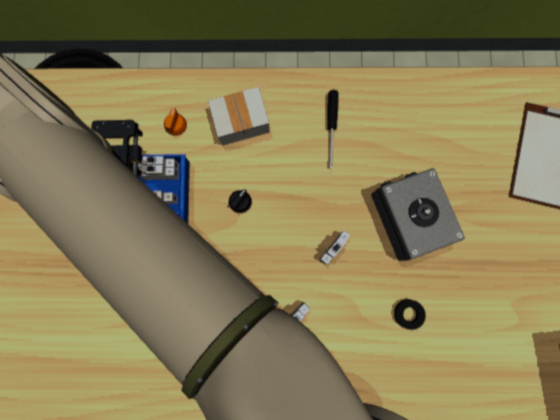

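Request:
{"op": "arm_command", "data": {
  "targets": [-0.15,0,0,-0.1,0,1,1,-0.15,0,0,-0.1,-0.14,0.95,1,-0.15,0,0,-0.1,-0.26,0.93,1,-0.15,0,0,-0.1,-0.37,0.9,1,-0.15,0,0,-0.1,-0.45,0.85,1,-0.15,0,0,0,-0.55,0.8,1,-0.15,0,0,0,-0.65,0.7,1,-0.15,0,0,0,-0.65,0.6,1,0,0,0,0,0,0,1]
}}

```text
time: 21.5
ee_pos: [0.6153, 0.109, 0.1928]
eef_rot: [0.193, 0.677, -0.192, 0.684]
ft_force: [0.4, -1.1, -0.7]
width: 0.0868
```

```bash
python3 -c "
from h import *
plan([.609,.114,.19],55.5)
im,p=snap('pics/w12.png')
"
```

```text
t 21.5 ee [0.6153 0.109  0.1928] F [ 0.4 -1.1 -0.7] w 0.0868 j1,5,7 [ 0.57  0.65 -1.19  1.5   0.61  1.4   0.37]
yaw now 58.4 shift units now [ 0.111  0.038 -0.318]
 yaw 55.5 turn units [ 0.064  0.012 -0.005] shift after turn [ 0.114  0.022 -0.319]
 yaw 235.5 turn units [-3.936  0.008  0.019] shift after turn [ 0.114 -0.022  0.319]
```

View pics/w12.png

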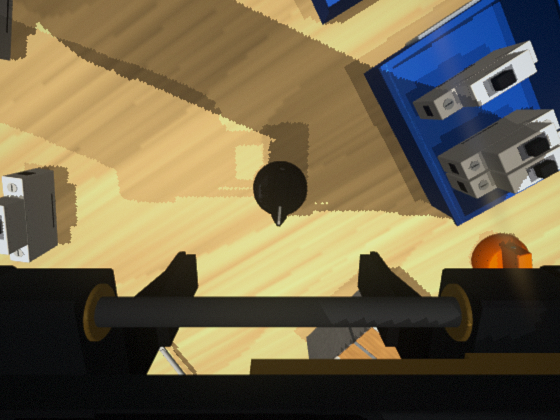

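```bash
python3 -c "
from h import *
crop('pics/w12.png',240,150,320,235,7,'pics/w12c.png')
p=pose('pics/w12.npz')
for c in((.609,.114),):
  for a in (-32,-34.5):
    r=np.radians(a);u=np.array([np.cos(r),np.sin(r)])
    for d in(-.024,0.0,.0265): print(a,d,(proj('wrist',[[c[0]+u[0]*d,c[1]+u[1]*d,.046]],p)[0]-[240,150])*7)
"
```

```text
-32 -0.024 [273.76039498 150.92636961]
-32 0.0 [272.02807814 337.92227707]
-32 0.0265 [270.21021501 534.152526  ]
-34.5 -0.024 [282.16801606 151.16628526]
-34.5 0.0 [272.02807814 337.92227707]
-34.5 0.0265 [261.38636108 533.91996854]
```

View pics/w12c.png

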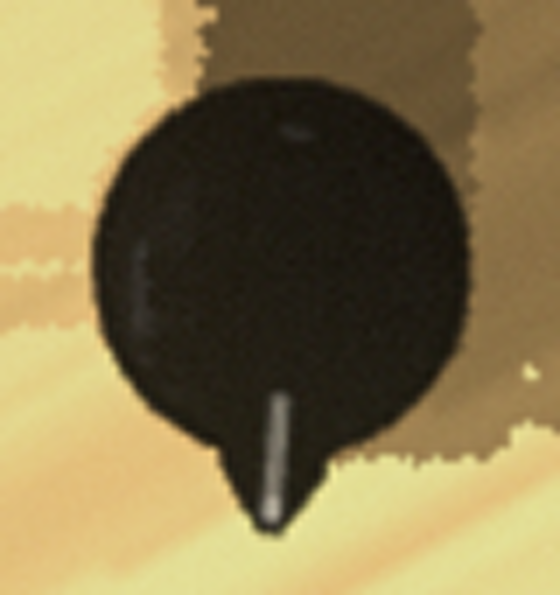

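```bash
cat > knob.py <<'E'
from h import *
from scipy.optimize import least_squares
def fit(npz,off,k,tip,lin0,L,Rr,T,x0,zb=0.0):
    p=pose(npz)
    def f(v):
        x,y,a=v;u=np.array([np.cos(a),np.sin(a)]);c=np.array([x,y])
        P=lambda d,z:(proj('wrist',[[*(c+u*d),z]],p)[0]-off)*k
        th=np.linspace(0,2*np.pi,181)
        circ=(proj('wrist',np.c_[x+.0275*np.cos(th),y+.0275*np.sin(th),0*th+zb],p)-off)*k
        tp=P(.0265,.046)
        e0=P(.0,.046); d=tp-e0; n=np.array([-d[1],d[0]])/np.linalg.norm(d)
        return [*(tp-tip)*.7,((np.array(lin0)-e0)@n),circ[:,0].min()-L,circ[:,0].max()-Rr,circ[:,1].min()-T]
    r=least_squares(f,x0);print(r.x[:2],np.degrees(r.x[2]),np.round(r.fun,1))
E
python3 -c "
from knob import *
for zb in (0,.002,.005): fit('pics/w12.npz',np.array([240,150]),7,np.array([270,532]),(281,395),95,468,76,[.609,.114,-.6],zb)"
```

```text
[0.61026754 0.11531682] -36.082875399157444 [-0.4  3.1  0.4 -1.3  1.2 -2.2]
[0.6101045  0.11539417] -35.98774804206353 [-0.3  2.2  0.3 -2.4  2.3 -1.5]
[0.6098574  0.11551106] -35.84378697565219 [-0.1  0.8  0.  -4.   4.  -0.4]
```

Request:
{"op": "arm_command", "data": {
  "targets": [0.1,0.01,0,0,0,-0.2,1,0,0,0,0.6,0,0,0.8,0,0,0,0.6,0,0,0.7,0,0,0,0.6,0,0,0.6,0,0,0,0.6,0,0,0.6,0,0,0,0,0,0,0.6]
}}

```text
time: 22.05
ee_pos: [0.6096, 0.1184, 0.1292]
eef_rot: [0.223, 0.67, -0.219, 0.673]
ft_force: [0.6, 1.0, 0.5]
width: 0.0614
```

```bash
python3 -c "
from h import *
plan([.610,.1154,.0465],54)
im,p=snap('pics/w13.png')
crop('pics/w13.png',200,170,360,300,5,'pics/w13c.png')
"
```

```text
t 22.05 ee [0.6096 0.1184 0.1292] F [0.6 1.  0.5] w 0.0614 j1,5,7 [ 0.54  0.69 -1.14  1.57  0.64  1.29  0.25]
yaw now 53.55 shift units now [ 3.307 -0.111  0.076]
 yaw 54 turn units [-0.01   0.002 -0.009] shift after turn [ 3.307 -0.088  0.081]
 yaw 234 turn units [ 3.99e+00 -1.40e-02 -3.00e-03] shift after turn [ 3.307  0.088 -0.081]
```

View pics/w13c.png

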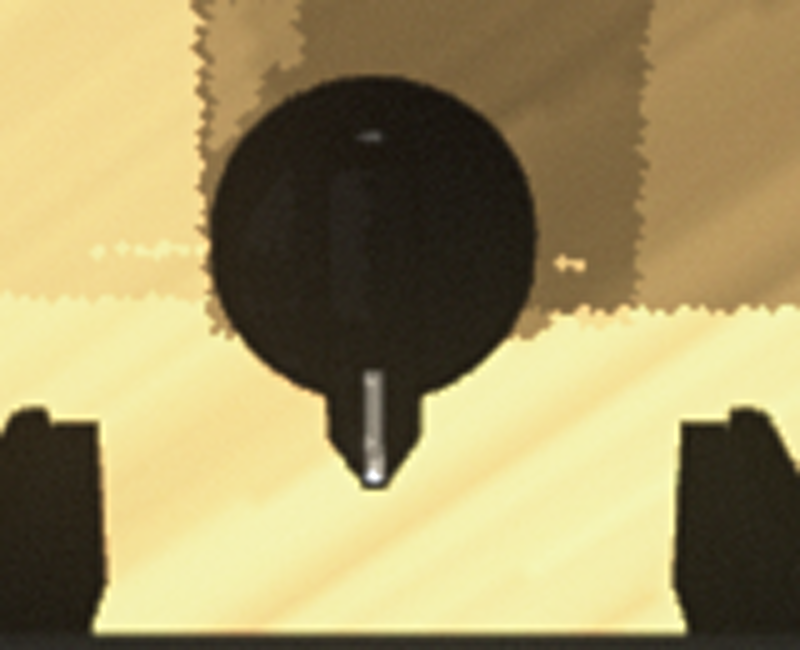

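```bash
python3 -c "
from knob import *
for zb in (0,.003): fit('pics/w13.npz',np.array([200,170]),5,np.array([374,487]),(374,372),211,537,75,[.609,.114,-.6],zb)"
```

```text
[0.61018474 0.11519363] -36.62428017059459 [-0.1  3.7  0.1  1.5 -1.6 -2.8]
[0.60986846 0.1154279 ] -36.62453140361784 [-0.1  2.   0.1 -0.2  0.1 -1.4]
```

Request:
{"op": "arm_command", "data": {
  "targets": [0,0,0,0.5,-0.08,0.07,0.6,0,0,0,0.5,0,0,0.6,0,0,0,0.5,0,0,0.6,0,0,0,0.5,0,0,0.6,0,0,0,0.5,0,0,0.6,0,0,0,0,0,0,0.6]
}}

```text
time: 22.6
ee_pos: [0.6108, 0.1182, 0.063]
eef_rot: [0.223, 0.67, -0.217, 0.674]
ft_force: [-0.5, -0.9, -0.3]
width: 0.0525
```

```bash
python3 -c "
from h import *
plan([.610,.1154,.0465],54)
"
```

```text
t 22.6 ee [0.6108 0.1182 0.063 ] F [-0.5 -0.9 -0.3] w 0.0525 j1,5,7 [ 0.51  0.76 -1.08  1.62  0.71  1.19  0.21]
yaw now 53.74 shift units now [ 0.66  -0.116  0.038]
 yaw 54 turn units [-0.006  0.004 -0.012] shift after turn [ 0.661 -0.11   0.04 ]
 yaw 234 turn units [ 3.994 -0.019 -0.006] shift after turn [ 0.661  0.11  -0.04 ]
```

Request:
{"op": "arm_command", "data": {
  "targets": [0,0,-0.01,0.3,-0.11,0.04,0.6,0,0,0,0.3,0,0,0.5,0,0,0,0,0,0,0.4]
}}

```text
time: 22.85
ee_pos: [0.6099, 0.1153, 0.0461]
eef_rot: [0.22, 0.671, -0.22, 0.673]
ft_force: [-0.0, -0.2, -0.4]
width: 0.0452
```

```bash
python3 -c "
from h import *
plan([.610,.1153,.0465],53.6)
"
```

```text
t 22.85 ee [0.6099 0.1153 0.0461] F [-0.  -0.2 -0.4] w 0.0452 j1,5,7 [ 0.5   0.78 -1.06  1.63  0.73  1.18  0.2 ]
yaw now 53.75 shift units now [-0.017  0.002  0.003]
 yaw 53.6 turn units [ 0.003  0.003 -0.001] shift after turn [-0.017  0.002  0.003]
 yaw 233.6 turn units [-3.997e+00  1.000e-03  5.000e-03] shift after turn [-0.017 -0.002 -0.003]
```

Excellent. Close on the grip bar.

Request:
{"op": "arm_command", "data": {
  "targets": [0,0,0,0,0,0,0.05,0,0,0,0,0,0,0.05,0,0,0,0,0,0,0.05,0,0,0,0,0,0,0.05,0,0,0,0,0,0,0.05,0,0,0,0,0,0,0.05,0,0,0,0,0,0,0.05,0,0,0,0,0,0,0.05],
  "newtons": 45
}}

```text
time: 23.52
ee_pos: [0.611, 0.1156, 0.0479]
eef_rot: [0.221, 0.67, -0.22, 0.674]
ft_force: [-0.0, 0.7, -0.2]
width: 0.0137
```

```bash
python3 -c "
from h import *
plan([.572,-.278,.20],110)
"
```

```text
t 23.52 ee [0.611  0.1156 0.0479] F [-0.   0.7 -0.2] w 0.0137 j1,5,7 [ 0.5   0.77 -1.06  1.63  0.73  1.18  0.2 ]
yaw now 53.73 shift units now [ -6.084 -13.601   8.082]
 yaw 110 turn units [-1.25   0.007 -0.   ] shift after turn [ -6.082 -14.262  -6.852]
 yaw 290 turn units [ 2.75e+00 -1.00e-03 -8.00e-03] shift after turn [-6.082 14.262  6.852]
```

Request:
{"op": "arm_command", "data": {
  "targets": [0,0,0,-0.9,0,0,0.05,0,0,0,-0.9,0,0,0.05,0,0,0,-0.9,0,0,0.05,0,0,0,-0.9,0,0,0.05,0,0,0,-0.9,0,0,0.05,0,0,0,-0.9,0,0,0.05,-0.15,0,0,-0.4,-0.86,0.5,0.05,-0.15,0,0,-0.4,-0.92,0.39,0.05,-0.15,0,0,0,-0.96,0.28,0.05,-0.15,0,0,0,-0.98,0.16,0.05]
}}

```text
time: 24.35
ee_pos: [0.5972, 0.0215, 0.2111]
eef_rot: [0.048, 0.704, -0.047, 0.707]
ft_force: [-0.1, -0.9, -1.6]
width: 0.0138
```

```bash
python3 -c "
from h import *
plan([.572,-.278,.20],110)
"
```

```text
t 24.35 ee [0.5972 0.0215 0.2111] F [-0.1 -0.9 -1.6] w 0.0138 j1,5,7 [ 0.81  0.64 -1.32  1.54  0.63  1.44  0.9 ]
yaw now 82.24 shift units now [  0.432 -12.008   0.616]
 yaw 110 turn units [-0.617  0.006 -0.   ] shift after turn [  0.445 -10.913  -5.046]
 yaw 290 turn units [ 3.383 -0.    -0.009] shift after turn [ 0.445 10.913  5.046]
```

Request:
{"op": "arm_command", "data": {
  "targets": [0,0,0,0,-0.9,0.05,0.05,0,0,0,0,-0.9,0.05,0.05,0,0,0,0,-0.9,0.05,0.05,0,0,0,0,-0.9,0.05,0.05]
}}

```text
time: 24.68
ee_pos: [0.5898, -0.0732, 0.2118]
eef_rot: [0.045, 0.704, -0.044, 0.708]
ft_force: [0.3, -0.0, 0.0]
width: 0.0136
```

```bash
python3 -c "
from h import *
plan([.572,-.278,.20],110)
"
```

```text
t 24.68 ee [ 0.5898 -0.0732  0.2118] F [ 0.3 -0.   0. ] w 0.0136 j1,5,7 [ 0.98  0.65 -1.33  1.55  0.63  1.44  1.06]
yaw now 82.8 shift units now [ 0.465 -8.216  0.317]
 yaw 110 turn units [-0.605  0.008  0.   ] shift after turn [ 0.473 -7.453 -3.471]
 yaw 290 turn units [ 3.395e+00  1.000e-03 -1.100e-02] shift after turn [0.473 7.453 3.471]
```

Request:
{"op": "arm_command", "data": {
  "targets": [0,0,0,0,-0.9,0.03,0.05,0,0,0,0,-0.9,0.03,0.05,0,0,0,0,-0.9,0.03,0.05,0,0,0,0,-0.9,0.03,0.05,0,0,0,0,-0.9,0.03,0.05,0,0,0,0,-0.5,0.03,0.05]
}}

```text
time: 25.18
ee_pos: [0.5766, -0.2073, 0.2117]
eef_rot: [0.045, 0.704, -0.046, 0.708]
ft_force: [-0.1, 0.1, 0.7]
width: 0.0137
```

```bash
python3 -c "
from h import *
plan([.572,-.278,.20],110)
im,p=snap('pics/w14.png')
"
```

```text
t 25.18 ee [ 0.5766 -0.2073  0.2117] F [-0.1  0.1  0.7] w 0.0137 j1,5,7 [ 1.16  0.68 -1.32  1.5   0.66  1.46  1.28]
yaw now 82.6 shift units now [ 0.472 -2.828  0.177]
 yaw 110 turn units [-0.609  0.007  0.003] shift after turn [ 0.469 -2.594 -1.142]
 yaw 290 turn units [ 3.391  0.004 -0.01 ] shift after turn [0.469 2.594 1.142]
```

View pics/w14.png

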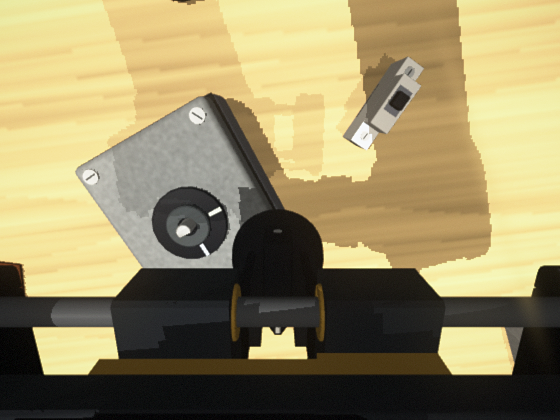

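Request:
{"op": "arm_command", "data": {
  "targets": [-0.15,0,0,0,-0.4,0.2,0.05,-0.15,0,0,0,-0.4,0.2,0.05]
}}

```text
time: 25.4
ee_pos: [0.5847, -0.2293, 0.2121]
eef_rot: [-0.039, 0.704, 0.037, 0.708]
ft_force: [-0.1, -0.9, -0.8]
width: 0.0141
```

```bash
python3 -c "
from h import *
plan([.628,-.258,.20],110)
"
```

```text
t 25.4 ee [ 0.5847 -0.2293  0.2121] F [-0.1 -0.9 -0.8] w 0.0141 j1,5,7 [ 1.17  0.74 -1.34  1.46  0.72  1.5   1.52]
yaw now 96.14 shift units now [ 0.494 -1.323  1.596]
 yaw 110 turn units [-0.308  0.006  0.005] shift after turn [ 0.482 -1.669  1.235]
 yaw 290 turn units [ 3.692  0.007 -0.009] shift after turn [ 0.482  1.669 -1.235]
```

Request:
{"op": "arm_command", "data": {
  "targets": [-0.15,0,0,0,-0.2,0.2,0.05,-0.15,0,0,0,-0.5,0.4,0.05,0,0,0,0,-0.5,0.4,0.05,0,0,0,0,-0.4,0.3,0.05,0,0,0,0,0,0,0.05]
}}

```text
time: 25.82
ee_pos: [0.6295, -0.2588, 0.2118]
eef_rot: [-0.128, 0.694, 0.127, 0.697]
ft_force: [0.6, 0.0, -0.5]
width: 0.0135
```

```bash
python3 -c "
from h import *
plan([.628,-.258,.20],110)
im,p=snap('pics/w15.png')
print(proj('wrist',[[.572,-.278,.113],[.572,-.278,.095]],p))
crop('pics/w15.png',200,70,400,270,3.5,'pics/w15c.png')
"
```

```text
t 25.82 ee [ 0.6295 -0.2588  0.2118] F [ 0.6  0.  -0.5] w 0.0135 j1,5,7 [ 1.07  0.84 -1.32  1.3   0.8   1.57  1.81]
yaw now 110.82 shift units now [ 0.472  0.052 -0.045]
 yaw 110 turn units [0.018 0.006 0.003] shift after turn [ 0.472  0.05  -0.044]
 yaw 290 turn units [-3.982 -0.005  0.009] shift after turn [ 0.472 -0.05   0.044]
[[281.35900016 144.57100479]
 [281.13768948 142.43509408]]
```

View pics/w15.png

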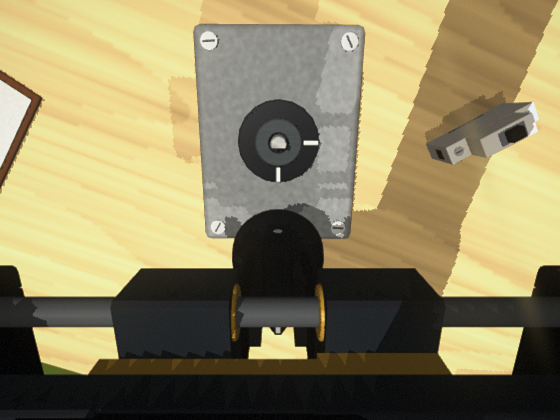

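View pics/w15c.png

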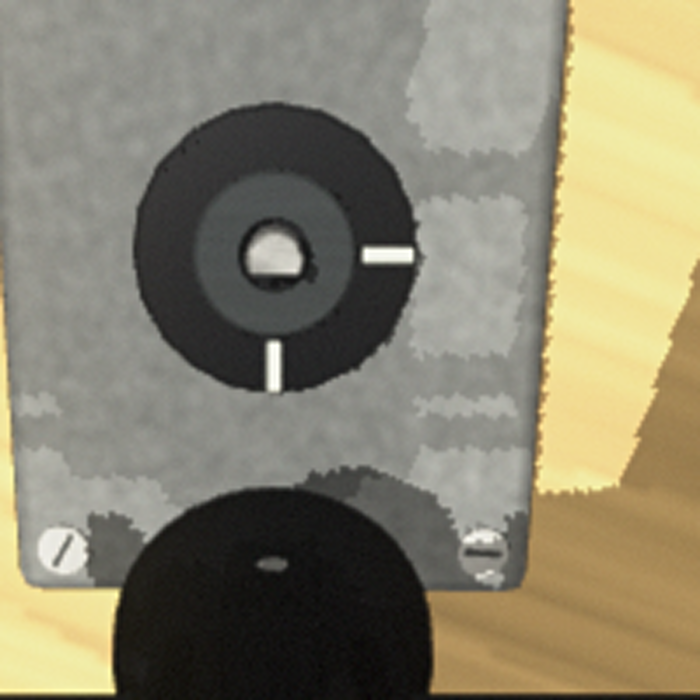

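```bash
python3 -c "
from h import *
p=pose('pics/w15.npz')
c=calibration('wrist');K=c['camera_matrix'];T=c['tool_from_camera']
def pt(X):
    Y=(np.array(X)-T[:3,3])@T[:3,:3];y=K@Y;return y[:2]/y[2]
th=np.linspace(0,2*np.pi,721)
for d in(-.001,0,.001):
  for xb in (.0479,.0455):
    P=np.array([pt([xb,.0275*np.cos(t),.0275*np.sin(t)+d]) for t in th]);P2=(P-[200,70])*3.5
    print(d,xb,'top',P2[:,1].min().round(1),'LR',P2[:,0].min().round(1),P2[:,0].max().round(1))
f=lambda x,y:(200+x/3.5,70+y/3.5)
B=lambda q,z:back('wrist',f(*q),z,p)
bz=B((274.5,247),.095);mx=B((274,366),.095);my=B((388,255),.095);tip=B((274,256),.113)
print('bez',bz,'tip',tip,'mx',mx,'my',my,np.linalg.norm((mx-bz)))
m0=.5
print('dir bez->mx',np.degrees(np.arctan2(*(mx-bz)[1::-1])),'bez->my',np.degrees(np.arctan2(*(my-bz)[1::-1])))
mid=back('wrist',f(274.5,247),.095,p)
R=Ro.from_quat(p[1]).as_matrix()
for n,X in(('bez',bz),('tip',tip)): print(n,'in tool mm',(R.T@(X-p[0])*1e3).round(2))
print('tool pointer dir',np.degrees(np.arctan2(R[1,2],R[0,2])), 'down err', (R[:,0]).round(4))
# mark line +x: ends
a=B((274,342),.095);b=B((274,391),.095);print('mx line',np.degrees(np.arctan2(*(b-a)[1::-1])))
a=B((362,255),.095);b=B((414,255),.095);print('my line',np.degrees(np.arctan2(*(b-a)[1::-1])))
"
```

```text
-0.001 0.0479 top 482.3 LR 114.9 427.7
-0.001 0.0455 top 486.2 LR 113.1 429.5
0 0.0479 top 488.0 LR 115.1 427.4
0 0.0455 top 491.9 LR 113.3 429.2
0.001 0.0479 top 493.7 LR 115.3 427.2
0.001 0.0455 top 497.7 LR 113.6 429.0
bez [ 0.57143839 -0.280422    0.095     ] tip [ 0.57184886 -0.28039128  0.113     ] mx [ 0.59580684 -0.27122926  0.095     ] my [ 0.56423324 -0.25674773  0.095     ] 0.026044726747754276
dir bez->mx 20.668448155204548 bez->my 106.92739458377929
bez in tool mm [116.52   0.71 -62.44]
tip in tool mm [ 98.53   0.54 -61.96]
tool pointer dir 20.818554190546298 down err [ 5.1e-03 -8.0e-04 -1.0e+00]
mx line 20.9072613784232
my line 110.87247339263817
```

Request:
{"op": "arm_command", "data": {
  "targets": [0,0.006,0.003,0,0.01,-0.8,0.05,0,0,0,0,0,-0.8,0.05,0,0,0,0,0,-0.6,0.05,0,0,0,0,0,0,0.05]
}}

```text
time: 26.2
ee_pos: [0.5754, -0.271, 0.2115]
eef_rot: [-0.129, 0.695, 0.131, 0.695]
ft_force: [-1.1, -0.0, -0.6]
width: 0.0139
```

```bash
python3 -c "
from h import *
plan([.5717,-.2807,.170],110.9)
"
```

```text
t 26.2 ee [ 0.5754 -0.271   0.2115] F [-1.1 -0.  -0.6] w 0.0139 j1,5,7 [ 1.22  0.78 -1.37  1.43  0.76  1.53  1.84]
yaw now 111.19 shift units now [ 1.661 -0.312 -0.276]
 yaw 110.9 turn units [ 0.006 -0.001 -0.003] shift after turn [ 1.662 -0.309 -0.275]
 yaw 290.9 turn units [-3.994e+00  5.000e-03 -1.000e-03] shift after turn [1.662 0.309 0.275]
```

Request:
{"op": "arm_command", "data": {
  "targets": [0,0,0,0.3,-0.16,-0.14,0.05,0,0,0,0.3,-0.15,-0.14,0.05,0,0,0,0.3,0,0,0.05,0,0,0,0.3,0,0,0.05,0,0,0,0.3,0,0,0.05,0,0,0,0,0,0,0.05]
}}

```text
time: 26.7
ee_pos: [0.5714, -0.2787, 0.1698]
eef_rot: [-0.13, 0.695, 0.132, 0.694]
ft_force: [-0.2, 0.6, -0.5]
width: 0.014
```

```bash
python3 -c "
from h import *
plan([.5717,-.2807,.164],110.9)
im,p=snap('pics/w16.png'); im,p=snap('pics/s16.png','scene');crop('pics/s16.png',80,160,280,330,4,'pics/s16c.png')
"
```

```text
t 26.7 ee [ 0.5714 -0.2787  0.1698] F [-0.2  0.6 -0.5] w 0.014 j1,5,7 [ 1.23  0.82 -1.34  1.48  0.79  1.47  1.83]
yaw now 111.31 shift units now [ 0.233 -0.08  -0.017]
 yaw 110.9 turn units [ 0.009 -0.001 -0.003] shift after turn [ 0.234 -0.079 -0.017]
 yaw 290.9 turn units [-3.991e+00  5.000e-03 -2.000e-03] shift after turn [0.234 0.079 0.017]
```

View pics/s16c.png

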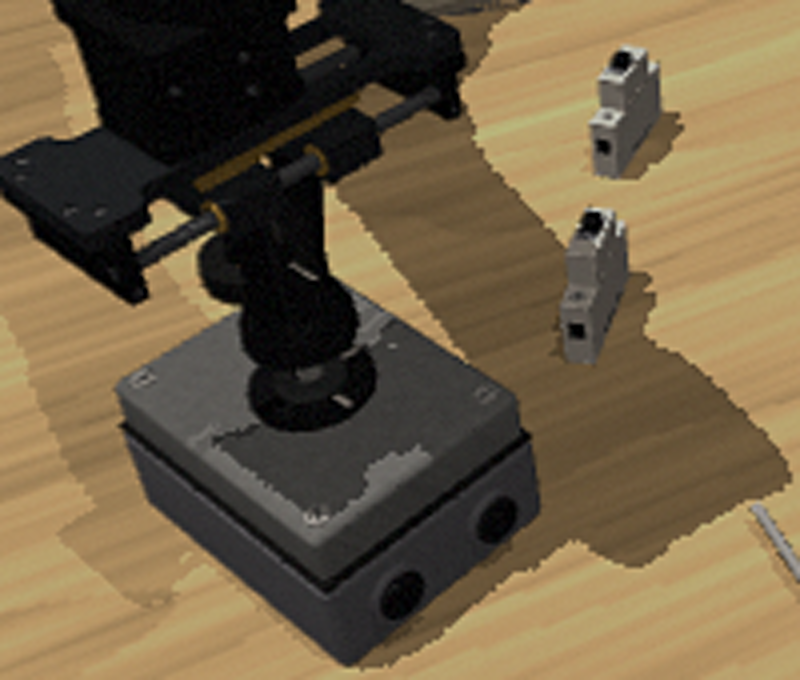

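Request:
{"op": "arm_command", "data": {
  "targets": [0.009,0,-0.003,0.1,-0.08,-0.015,0.05,0,0,0,0.1,0,0,0.05,0,0,0,0,0,0,0.05]
}}

```text
time: 27.05
ee_pos: [0.5732, -0.2802, 0.1669]
eef_rot: [-0.129, 0.695, 0.128, 0.696]
ft_force: [0.4, 0.0, -0.6]
width: 0.0136
```

```bash
python3 -c "
from h import *
plan([.5717,-.2807,.163],110.9)
"
```

```text
t 27.05 ee [ 0.5732 -0.2802  0.1669] F [ 0.4  0.  -0.6] w 0.0136 j1,5,7 [ 1.23  0.82 -1.34  1.48  0.8   1.46  1.83]
yaw now 110.91 shift units now [ 0.154  0.002 -0.063]
 yaw 110.9 turn units [0.    0.002 0.002] shift after turn [ 0.154  0.001 -0.063]
 yaw 290.9 turn units [-4.e+00 -3.e-03  3.e-03] shift after turn [ 0.154 -0.001  0.063]
```

Request:
{"op": "arm_command", "data": {
  "targets": [0,0,0,0.1,0,-0.05,0.05,0,0,0,0,0,0,0.05]
}}

```text
time: 27.22
ee_pos: [0.5722, -0.2806, 0.1645]
eef_rot: [-0.129, 0.695, 0.128, 0.696]
ft_force: [0.1, -0.6, -1.6]
width: 0.0139
```

```bash
python3 -c "
from h import *
plan([.5717,-.2807,.163],110.9)
camera('wrist');plan([.5717,-.2807,.163],110.9)
camera('wrist');plan([.5717,-.2807,.163],110.9)
"
```

```text
t 27.22 ee [ 0.5722 -0.2806  0.1645] F [ 0.1 -0.6 -1.6] w 0.0139 j1,5,7 [ 1.24  0.82 -1.34  1.48  0.8   1.46  1.83]
yaw now 110.92 shift units now [ 0.058  0.003 -0.019]
 yaw 110.9 turn units [0.    0.003 0.002] shift after turn [ 0.058  0.003 -0.019]
 yaw 290.9 turn units [-4.e+00 -3.e-03  4.e-03] shift after turn [ 0.058 -0.003  0.019]
t 27.27 ee [ 0.5724 -0.2805  0.1648] F [-0.5 -0.1  0.1] w 0.0137 j1,5,7 [ 1.24  0.82 -1.34  1.48  0.8   1.46  1.83]
yaw now 110.92 shift units now [ 0.072  0.003 -0.027]
 yaw 110.9 turn units [0.001 0.003 0.002] shift after turn [ 0.072  0.003 -0.027]
 yaw 290.9 turn units [-3.999 -0.004  0.005] shift after turn [ 0.072 -0.003  0.027]
t 27.32 ee [ 0.5724 -0.2805  0.165 ] F [-0.7  0.1  0.1] w 0.0135 j1,5,7 [ 1.24  0.82 -1.34  1.48  0.8   1.46  1.83]
yaw now 110.93 shift units now [ 0.078  0.002 -0.031]
 yaw 110.9 turn units [0.001 0.003 0.002] shift after turn [ 0.078  0.002 -0.031]
 yaw 290.9 turn units [-3.999 -0.004  0.005] shift after turn [ 0.078 -0.002  0.031]
```

Within 0.8 mm. Descend gently.

Request:
{"op": "arm_command", "data": {
  "targets": [0,0,0,0.12,0,-0.03,0.05,0,0,0,0.12,0,0,0.05,0,0,0,0.12,0,0,0.05]
}}

```text
time: 27.57
ee_pos: [0.5728, -0.2808, 0.1578]
eef_rot: [-0.129, 0.693, 0.127, 0.698]
ft_force: [2.9, 0.8, 0.9]
width: 0.0136
```

```bash
python3 -c "
from h import *
plan([.5717,-.2807,.1429],110.9)
"
```

```text
t 27.57 ee [ 0.5728 -0.2808  0.1578] F [2.9 0.8 0.9] w 0.0136 j1,5,7 [ 1.24  0.82 -1.33  1.49  0.8   1.44  1.82]
yaw now 110.91 shift units now [ 0.596  0.022 -0.045]
 yaw 110.9 turn units [0.    0.007 0.005] shift after turn [ 0.596  0.02  -0.042]
 yaw 290.9 turn units [-4.    -0.008  0.011] shift after turn [ 0.596 -0.02   0.042]
```

Request:
{"op": "arm_command", "data": {
  "targets": [0,0,0,0.12,0,0.03,0.05,0,0,0,0.12,0,0.01,0.05,0,0,0,0.12,0,0,0.05]
}}

```text
time: 27.82
ee_pos: [0.574, -0.2801, 0.1483]
eef_rot: [-0.13, 0.693, 0.127, 0.698]
ft_force: [0.4, 0.2, -0.4]
width: 0.0138
```

```bash
python3 -c "
from h import *
plan([.5730,-.2807,.1429],110.9)
"
```

```text
t 27.82 ee [ 0.574  -0.2801  0.1483] F [ 0.4  0.2 -0.4] w 0.0138 j1,5,7 [ 1.23  0.83 -1.32  1.5   0.81  1.43  1.82]
yaw now 110.93 shift units now [ 0.216 -0.007 -0.048]
 yaw 110.9 turn units [0.001 0.007 0.005] shift after turn [ 0.217 -0.008 -0.047]
 yaw 290.9 turn units [-3.999 -0.008  0.012] shift after turn [0.217 0.008 0.047]
```

Request:
{"op": "arm_command", "data": {
  "targets": [0,0,0,0.1,0,0,0.05,0,0,0,0.1,0,0,0.05,0,0,0,0.1,0,0,0.05],
  "newtons": 60
}}

```text
time: 28.07
ee_pos: [0.5742, -0.2802, 0.1421]
eef_rot: [-0.13, 0.693, 0.127, 0.698]
ft_force: [-15.9, 1.1, 41.1]
width: 0.0134
```

```bash
python3 -c "
from h import *
plan([.5730,-.2807,.1429],110.9)
"
```

```text
t 28.07 ee [ 0.5742 -0.2802  0.1421] F [-15.9   1.1  41.1] w 0.0134 j1,5,7 [ 1.23  0.84 -1.32  1.51  0.82  1.42  1.81]
yaw now 110.91 shift units now [-0.033 -0.002 -0.053]
 yaw 110.9 turn units [0.    0.007 0.006] shift after turn [-0.032 -0.002 -0.053]
 yaw 290.9 turn units [-4.    -0.01   0.012] shift after turn [-0.032  0.002  0.053]
```

Request:
{"op": "arm_command", "data": {
  "targets": [0,0,0,0.03,0,-0.03,0.05]
}}

```text
time: 28.15
ee_pos: [0.574, -0.2802, 0.1426]
eef_rot: [-0.13, 0.693, 0.127, 0.698]
ft_force: [1.8, 0.9, 5.2]
width: 0.0133
```

```bash
python3 -c "
from h import *
plan([.5730,-.2807,.1429],110.9)
camera('wrist')
plan([.5730,-.2807,.1429],110.9)
"
```

```text
t 28.15 ee [ 0.574  -0.2802  0.1426] F [1.8 0.9 5.2] w 0.0133 j1,5,7 [ 1.23  0.84 -1.32  1.51  0.82  1.42  1.81]
yaw now 110.91 shift units now [-0.012 -0.007 -0.043]
 yaw 110.9 turn units [0.    0.009 0.007] shift after turn [-0.012 -0.007 -0.043]
 yaw 290.9 turn units [-4.    -0.011  0.014] shift after turn [-0.012  0.007  0.043]
t 28.2 ee [ 0.574  -0.2801  0.1425] F [-0.7  0.7  5.5] w 0.0135 j1,5,7 [ 1.23  0.84 -1.32  1.51  0.82  1.42  1.81]
yaw now 110.92 shift units now [-0.017 -0.007 -0.045]
 yaw 110.9 turn units [0.    0.009 0.007] shift after turn [-0.017 -0.007 -0.045]
 yaw 290.9 turn units [-4.    -0.011  0.014] shift after turn [-0.017  0.007  0.045]
```

Request:
{"op": "arm_command", "data": {
  "targets": [0,0,0,0.06,0,-0.01,0.05,0,0,0,0.06,0,-0.01,0.05]
}}

```text
time: 28.37
ee_pos: [0.5741, -0.2802, 0.1423]
eef_rot: [-0.13, 0.692, 0.126, 0.699]
ft_force: [-6.7, 0.8, 16.6]
width: 0.0134
```

```bash
python3 -c "
from h import *
plan([.5730,-.2807,.1429],110.9)
snap('pics/w17.png');im,p=snap('pics/s17.png','scene');crop('pics/s17.png',80,160,280,330,4,'pics/s17c.png')
plan([.5730,-.2807,.1429],110.9)
"
```

```text
t 28.37 ee [ 0.5741 -0.2802  0.1423] F [-6.7  0.8 16.6] w 0.0134 j1,5,7 [ 1.23  0.84 -1.32  1.51  0.82  1.42  1.81]
yaw now 110.9 shift units now [-0.026 -0.003 -0.05 ]
 yaw 110.9 turn units [0.    0.011 0.009] shift after turn [-0.026 -0.003 -0.05 ]
 yaw 290.9 turn units [-4.    -0.014  0.017] shift after turn [-0.026  0.003  0.05 ]
t 28.47 ee [ 0.5741 -0.2801  0.1422] F [-5.8  0.6 15. ] w 0.0135 j1,5,7 [ 1.23  0.84 -1.32  1.51  0.82  1.42  1.81]
yaw now 110.91 shift units now [-0.026 -0.006 -0.048]
 yaw 110.9 turn units [0.    0.01  0.009] shift after turn [-0.026 -0.005 -0.048]
 yaw 290.9 turn units [-4.    -0.014  0.016] shift after turn [-0.026  0.005  0.048]
```

View pics/s17c.png

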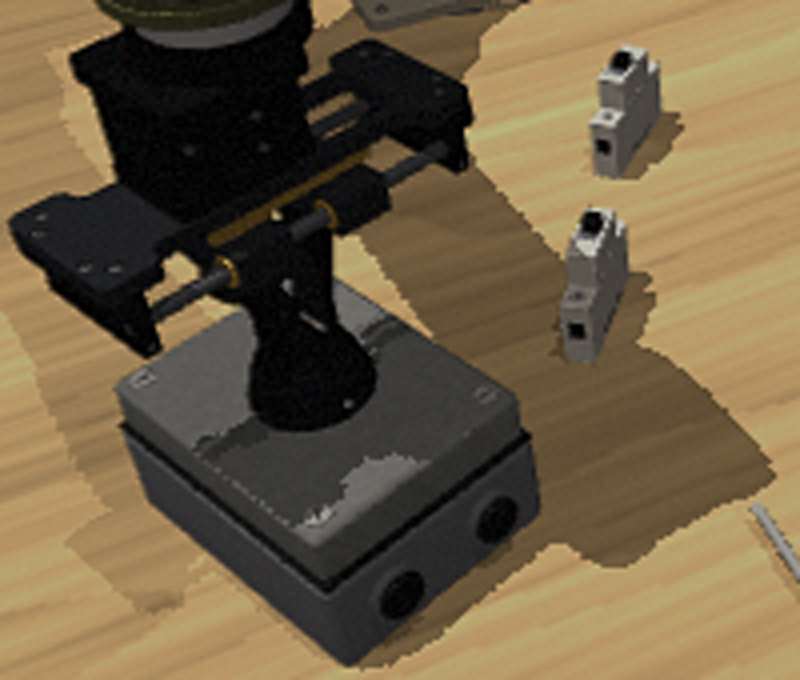

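View pics/w17.png

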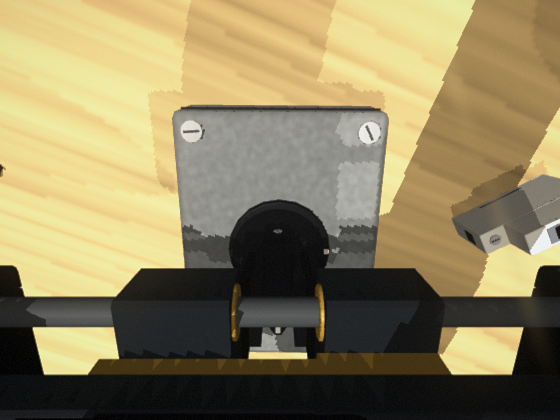

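View pics/s17.png

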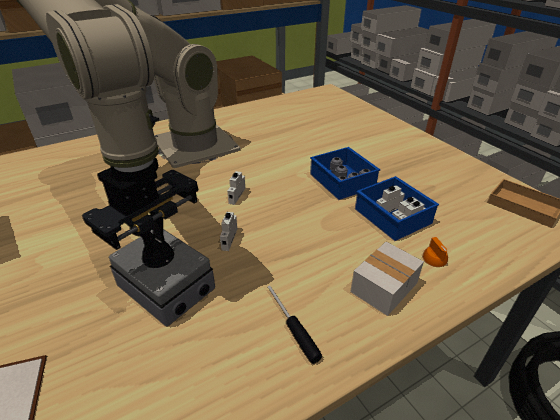

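Request:
{"op": "arm_command", "data": {
  "targets": [0,0,0,0.08,0,-0.02,0.05,0,0,0,0.08,0,-0.02,0.05]
}}

```text
time: 28.63
ee_pos: [0.5741, -0.2802, 0.1423]
eef_rot: [-0.131, 0.691, 0.126, 0.699]
ft_force: [-6.0, 1.4, 19.1]
width: 0.0135
```

```bash
python3 -c "
from h import *
plan([.5730,-.2807,.1429],110.9)
for i in range(5): camera('wrist')
plan([.5730,-.2807,.1429],110.9)
"
```

```text
t 28.63 ee [ 0.5741 -0.2802  0.1423] F [-6.   1.4 19.1] w 0.0135 j1,5,7 [ 1.24  0.84 -1.32  1.51  0.82  1.42  1.81]
yaw now 110.9 shift units now [-0.026 -0.005 -0.047]
 yaw 110.9 turn units [-0.     0.013  0.011] shift after turn [-0.025 -0.005 -0.048]
 yaw 290.9 turn units [ 4.     0.018 -0.02 ] shift after turn [-0.025  0.005  0.048]
t 28.88 ee [ 0.5741 -0.2801  0.1423] F [-5.3  2.  18. ] w 0.0136 j1,5,7 [ 1.24  0.84 -1.32  1.51  0.82  1.42  1.81]
yaw now 110.9 shift units now [-0.026 -0.006 -0.047]
 yaw 110.9 turn units [0.    0.013 0.011] shift after turn [-0.026 -0.006 -0.048]
 yaw 290.9 turn units [-4.    -0.018  0.02 ] shift after turn [-0.026  0.006  0.048]
```

Request:
{"op": "arm_command", "data": {
  "targets": [0,0.015,0.012,0.06,0,0,0.05,0,0.01,0.01,0.08,0,0,0.05]
}}

```text
time: 29.05
ee_pos: [0.5747, -0.2803, 0.1423]
eef_rot: [-0.127, 0.699, 0.13, 0.692]
ft_force: [-8.3, 0.4, 21.2]
width: 0.0138
```

```bash
python3 -c "
from h import *
plan([.5730,-.2807,.1429],110.9)
for i in range(4): camera('wrist')
plan([.5730,-.2807,.1429],110.9);print(read_state()['torque'])
"
```

```text
t 29.05 ee [ 0.5747 -0.2803  0.1423] F [-8.3  0.4 21.2] w 0.0138 j1,5,7 [ 1.22  0.85 -1.31  1.49  0.81  1.44  1.82]
yaw now 110.88 shift units now [-0.022  0.009 -0.069]
 yaw 110.9 turn units [-0.    -0.01  -0.008] shift after turn [-0.022  0.009 -0.069]
 yaw 290.9 turn units [ 3.999 -0.012  0.016] shift after turn [-0.022 -0.009  0.069]
t 29.25 ee [ 0.5747 -0.2803  0.1424] F [-7.7  0.4 17.9] w 0.0138 j1,5,7 [ 1.22  0.84 -1.31  1.49  0.81  1.44  1.82]
yaw now 110.88 shift units now [-0.021  0.009 -0.07 ]
 yaw 110.9 turn units [-0.001 -0.01  -0.007] shift after turn [-0.021  0.009 -0.07 ]
 yaw 290.9 turn units [ 3.999 -0.011  0.016] shift after turn [-0.021 -0.009  0.07 ]
[ 0.23766879  1.27519519 -0.02757177]
```

Request:
{"op": "arm_command", "data": {
  "targets": [0,-0.007,-0.005,0.08,0,-0.02,0.05,0,0,0,0.08,0,-0.01,0.05]
}}

```text
time: 29.42
ee_pos: [0.5744, -0.2802, 0.1423]
eef_rot: [-0.128, 0.696, 0.128, 0.695]
ft_force: [-7.7, 1.5, 17.4]
width: 0.0132
```

```bash
python3 -c "
from h import *
plan([.5730,-.2807,.1429],110.9)
for i in range(4): camera('wrist')
plan([.5730,-.2807,.1429],110.9);print(read_state()['torque'])
"
```

```text
t 29.42 ee [ 0.5744 -0.2802  0.1423] F [-7.7  1.5 17.4] w 0.0132 j1,5,7 [ 1.22  0.84 -1.31  1.5   0.82  1.43  1.81]
yaw now 110.87 shift units now [-0.024  0.002 -0.061]
 yaw 110.9 turn units [-0.001 -0.002  0.   ] shift after turn [-0.024  0.002 -0.061]
 yaw 290.9 turn units [3.999e+00 1.000e-03 3.000e-03] shift after turn [-0.024 -0.002  0.061]
t 29.62 ee [ 0.5744 -0.2803  0.1423] F [-7.9  0.7 18.4] w 0.0135 j1,5,7 [ 1.22  0.84 -1.31  1.5   0.82  1.43  1.81]
yaw now 110.87 shift units now [-0.024  0.004 -0.06 ]
 yaw 110.9 turn units [-0.001 -0.002 -0.   ] shift after turn [-0.024  0.004 -0.06 ]
 yaw 290.9 turn units [ 3.999 -0.     0.004] shift after turn [-0.024 -0.004  0.06 ]
[ 0.49710293  1.51421515 -0.01370298]
```

```bash
python3 -c "
from h import *
crop('pics/s17.png',300,135,460,270,5,'pics/s17b.png')"
```

```text
(no output)
```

View pics/s17b.png

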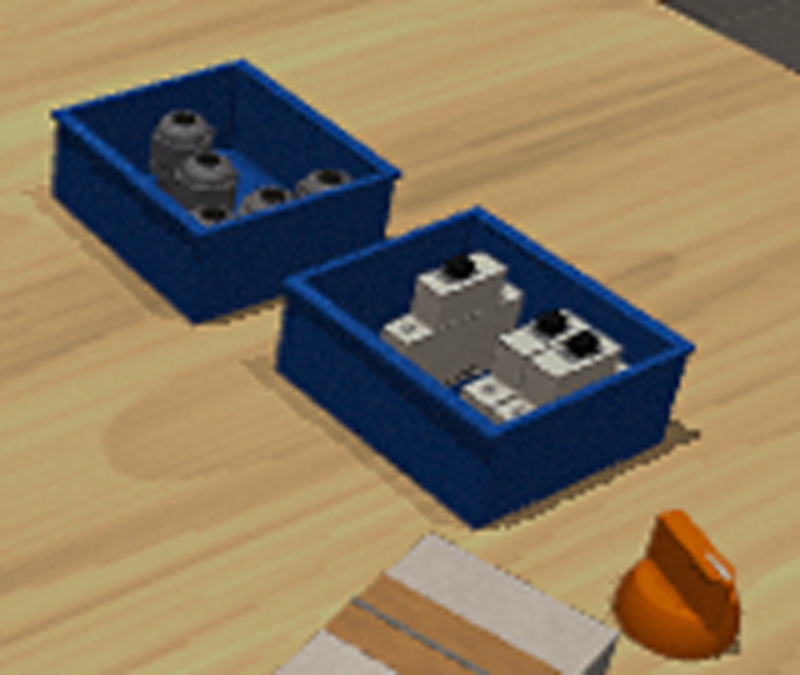

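All placed; hand in while pressing.

```bash
python3 -c "
from bench import *
print(read_state()['ft_force']);print(close_job())"
```

```text
[-7.94390279  0.71234282 18.36681933]
the job is handed in; nothing more can be done
None
```

The job is handed in, at about 29.6 s of the 72 s allowed, with the arm still holding the knob pressed down on the isolator.

- **Sorting:** Both cable glands stand upright in the gland bin. The breaker that started farthest from the base stands in the breaker bin. The last scene picture shows all three in place and the bench items undisturbed, although the arm hides the tape roll in that view.
- **Knob fit:** I turned the black knob to the flat (tool pointer 20.9°, isolator marks 20.9°) and slid it over the D-shaft. It met a hard stop 0.6 mm below the height I had worked out for the seat, so I take it as fully home. I had no direct reading of the collar's travel.
- **Pressing:** It is held with about 18 N of downward force (the collar spring needs 6 N) and a 60 N grip setting. The force held steady over the last readings.
- **What was less than perfect:**
  - About 8 N of sideways force remains on the shaft, because the tool sits a little to one side.
  - The first push on the stop briefly reached 41 N downward on the wrist, through the knob and fingers.
  - The overhead camera put the shaft about 2 mm from where the wrist camera did. I went with the wrist camera, and the knob went on smoothly.

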